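# Unload a finished key from the key-cutting machine

### The arm

A 7-joint arm with a two-finger parallel gripper is mounted at the origin on the work surface. World frame = base frame: x ahead of the robot, y to its left, z up, the work surface at z = 0. Lengths are in m, angles in rad, forces in N, time in s.
With the tool pointing down it reaches from about 0.4 to 0.85 m from the base axis. Payload 4.5 kg.
Tool frame: the origin (TCP) lies at the very end of the fingers, on their centre line; the grasp point (between the pads) lies 19 mm behind it; z points along the fingers, y is the line along which they close (so a half turn about z gives the same grasp; the last joint's range is limited). The gripper opens to 88 mm and grips with 3 to 60 N. Pads are 18 mm wide; open, the fingers measure 123 mm over their backs; the gripper's body (75 mm by 187 mm) begins 45 mm behind the grasp point.
Start: joints at [1.171, 0.689, -0.195, 1.565, 0.157, 0.902, -0.215], TCP at [0.263, -0.567, 0.239] pointing down, gripper open.
Joint ranges: [-3.01, 3.01], [-0.46, 2.08], [-1.47, 1.51], [0.13, 2.56], [-1, 4.14], [0.04, 2.09], [-2.66, 2.66]. Speed limits (rad/s): [2.57, 2.57, 3.14, 3.14, 3.14, 3.14, 3.14].

### API

Orientations are given as a unit quaternion [x, y, z, w].
In Python, from plant import r gives the robot as it stands. The module is installed in compiled form; this text tells all that it offers.
- The arm moves only by the shell command python3 -m pendant 'ROWS' [FORCE]. ROWS is JSON, one flat list of numbers, 7 for each row, row after row: the opening, from 0 (shut) to 1 (fully open), then the shift along the tool's x, y, z scaled (see below), then the turn, a rotation vector about the tool's x, y, z scaled (see below). A call has 1 to 12 rows; each row is the pose to reach, as a shift and turn from the pose commanded when the call began, along the tool's axes at that moment; what a row does not reach only later rows make up. The controller multiplies each number of a shift by 0.15 m and each number of a turn by pi/2 rad. A row lasts 1/10 s, in which the tool goes at most 50 mm and 8.59 degrees, less where a joint would pass 70% of its speed; a pose out of reach is approached as far as the arm can. A call with a number of a shift or a turn outside -1 to 1 is refused whole. A call with a gripper value outside its range is refused whole. The fingers move at their own pace and stop on an object; FORCE is the grip in N (left out, the last holds). Time passes only in rows, so rows that repeat a pose let the fingers close. It gives the time, the measured TCP pose, the force, the opening and the grip force at its end, in the units of the state.
- r.get_state(): the state, without advancing time (a new reading comes with each control period).
- r.snapshot(name): name is "scene" or "side" or "wrist"; returns a dict with "img" (480x640x3 uint8, red, green, blue), "mtx" (3x3 intrinsics, pixels), "k1" (the pictures are not rectified: a ray, as slopes to the right and down, at radius r is drawn at 1 + k1 r^2 times it, then the intrinsics apply), "cam_to_world" (4x4, takes a point from camera to world coordinates). Camera axes: x right, y up, looking along -z (the intrinsics and any distortion apply to the point x, -y, -z); pixel columns grow to the right and rows downward; lengths in m; the calibration is good to about 2 mm. A picture is of the moment at which its call begins. There is no depth.
- r.finish_job(): hands the job in; it is judged then, once.
The state is a dict: "clock": time; "q": joint angles; "qd": joint speeds; "joint_torque": joint torques, N m; "tool_pos": TCP position; "eef_rot": TCP orientation; "contact_force": force on the tool from outside, world axes, zero at the start; "moment": the same for the moment, N m; "opening": opening from 0.0 (shut) to 1.0 (fully open); "finger_force": force on a finger pad.
Only numpy, scipy, OpenCV 4.12 (cv2) and the standard library are available. Lean on these libraries where they do the work, as an engineer would, in place of code of your own. Each camera call takes 0.05 s, during which the arm holds its last target. There are 200 camera calls.

### The job

The key-cutting machine has finished a car key. Twist the orange hood-release knob clockwise right to its stop and let it spring back so that the hood pops, raise the hood fully, and lift the new key out of the open vice and lay it flat in the customer's tray, on the floor of the tray beside the original key. Then bring the hood down again and press it shut until it latches; do not press the emergency stop or disturb anything else on the bench.

Things in the scene. Friction and masses are not known exactly. Their poses are not given: they have to be found in the camera images.
- machine: Automatic key-cutting machine, fixed: green casting 350 deep (x) x 260 wide (y) mm, origin under its centre, x from its front (console, robot's side) to its back. The grey console slopes 35 deg, from 45 mm high at x = -175 to 115 mm at x = -75; on it the orange knob (robot's right), a display, a red emergency stop (left). Behind it the cutting chamber, floor 100 mm high, under the hood.
- release_knob (a joint): Angle (rad) of the orange hood-release knob: 0 at rest, grows clockwise seen from outside the console, hard stop at 1.05. A spring (0.03 N m at rest, 0.09 at the stop) brings it back when let go. It draws the latch bolt, freeing the hood at 0.5 to 0.9 rad. As the hood is pressed shut the bolt turns the knob for a moment.
- knob_grip (a point): Grip point of the knob, on its axis, 23 mm out from the console. z points out of the console along the axis (35 deg from vertical, leaning to the robot); x runs along the knob's grip bar, 36 mm long, 12 mm wide (y), which ends 11 mm above this point; at rest the bar points straight up the slope. The frame turns with the knob.
- hood (a joint): Angle (rad) of the clear, black-framed hood: 0 shut, grows as its front rises, stop at 1.25 (fully up). When the latch is drawn a kicker pin pops it to about 0.26; from there on it stays where it is left (about 3 N at the handle to move). To shut it, press it down past kicker and spring latch (10 to 18 N at the handle) to 0, where it clicks.
- hood_handle (a point): Middle of the hood's black bar handle: round bar 12 mm thick, 100 mm long along y, 40 mm off the hood's front face on a leg at each end; the middle 80 mm are free. The frame turns with the hood; at 0 its axes are the machine's. Hood shut, it is 178 mm in front of and 18 mm below the hinge.
- hood_hinge (a point): Middle of the hood's hinge, at (75, 0, 165) mm of the machine; the hood turns about its y axis. The hood is 200 mm wide (y), reaches 138 mm forward of the hinge and has front and side skirts 48 mm deep. Fully up it leans 18 deg forward of upright, so that its front skirt overhangs the key about 125 mm above it: reach the key with the tool slanting in from the robot's side.
- vice (a point): Seat of the key's head in the open-topped vice, at (-26, 0, 140) mm of the machine. The blade lies in an 11 mm wide channel between jaws that reach y = +-16, x = 29 to 61 mm from here, tops 6 mm above this point. The head lies on a rest 16 mm wide (y); its sides are free down to the chamber floor 40 mm below. The vice is already open: the key lifts straight up and out.
- kicker_tip (a point): Top of the hood's steel kicker pin, 8 mm thick, upright in an 18 mm sleeve in the chamber, 4 mm in front of and 70 mm to the left (+y) of the vice's key seat (machine x = -30, y = 70 mm); hood shut 161 mm, hood up 189 mm above the bench. At the same x on the other side stands the latch case, 30 x 31 mm, 134 mm high, at y = -57 to -88 mm.
- cut_key: The newly cut car key, flat in the vice, blade to the machine's back: black plastic head 42 long (x) x 30 wide (y) x 12 mm thick, steel blade 8 wide, 3 thick, sticking out 43 mm beyond the head along +x, in the head's mid-plane; about 35 g. Origin at the centre of the head.
- original_key: The customer's original key, same shape, size and axes as the cut key, lying flat in the customer's tray, in its +y half.
- job_tray: The customer's tray, the one that holds the original key: blue open tray 160 (x) x 140 (y) x 20 mm high, walls and floor 4 mm, loose, 0.5 kg; origin under its centre. Its -y half is empty.
- other_tray: Another job's tray, just like the customer's, but it holds a padlock. Not to be used.
- padlock: brass padlock lying in the other tray, body 42 x 46 x 22 mm, origin at the middle of its underside
- estop (a joint): Travel (m) of the red emergency stop at the console's left end: 0 out, 0.006 fully pressed. It is 32 mm across and stands about 22 mm proud, on the console 175 mm left (+y) of the knob. Leave it alone.
- pin_jar: amber glass jar of lock pins with a steel lid, 64 mm across, 85 mm tall; origin under it. A bystander.
- spray_can: blue and yellow spray can, 56 mm across, 170 mm tall; origin under it. A bystander.
- blank_box: closed orange box of key blanks, 90 x 130 x 55 mm tall; origin under it. A bystander.
- screwdriver: screwdriver with a yellow handle, lying; origin under it. A bystander.
- chip_brush: bench brush with a wooden handle, lying; origin under it. A bystander.
- lock_cylinder: brass door-lock cylinder, 60 mm long, 35 mm tall; origin under it. A bystander.
- tape_roll: roll of white tape lying flat, 90 mm across, 22 mm tall; origin under it. A bystander.
Things that resemble listed ones, but are neither listed nor needed, are in the scene too. Leave any brown look-alike of the original_key alone.

How it is judged:
On the way, in this order (a step that is already met when the one before it is completed fails the run):
1. the release knob is turned to its stop (above 0.95 rad) (value of joint release_knob above 0.95 rad), for 0.05 s.
2. the knob is let go and has sprung back, and the hood has popped (value of joint release_knob below 0.1 rad and value of joint hood above 0.12 rad and contact force between the fingers and release_knob below 0.05 N), for 0.1 s.
3. the hood is raised fully (above 1.1 rad) (value of joint hood above 1.1 rad), for 0.2 s.
4. the cut key lies flat in the customer's tray, let go (x of cut_key in the frame of job_tray between -0.06 and 0.06 m and y of cut_key in the frame of job_tray between -0.058 and 0.058 m and z of cut_key in the frame of job_tray below 0.016 m and (angle between cut_key's own z axis and vertical below 0.17 rad or angle between cut_key's own z axis and vertical above 2.97 rad) and linear speed of cut_key below 0.03 m/s and contact force between the fingers and cut_key below 0.05 N), for 0.3 s.
At the end, for the whole second after the job is handed in: The cut key lies flat (10 deg) on the floor of the customer's tray, head centre 10 mm or more inside its walls, at rest and let go; the original key is still flat in that level tray; the hood is shut and latched (below 0.03 rad) and the knob back at rest (below 0.1 rad) (all of step 4 and value of joint hood below 0.03 rad and value of joint release_knob below 0.1 rad and velocity of joint hood below 0.05 rad/s and x of original_key in the frame of job_tray between -0.07 and 0.06 m and z of original_key in the frame of job_tray below 0.016 m and angle between job_tray's own z axis and vertical below 0.05 rad); the robot touches nothing.
It fails at once if the emergency stop is pressed (by more than 3 mm) (value of joint estop above 0.003 m).
It fails at once if the cut key is dropped into the tray from a height (it comes down there faster than 0.9 m/s) (height (world z) of cut_key below 0.03 m and linear speed of cut_key above 0.9 m/s).
It fails at once if a tray, the original key or the padlock is shoved more than 40 mm (distance of any of job_tray, other_tray, original_key, padlock from where it was at the start of the episode above 0.04 m).
It fails at once if a bystander is moved more than 30 mm (distance of any of pin_jar, spray_can, blank_box, screwdriver, chip_brush, lock_cylinder, tape_roll from where it was at the start of the episode above 0.03 m).
It also fails if it takes over 72 s, if anything falls off the work surface, if the arm or the gripper's body presses on something with over 40 N, if the wrist force passes 120 N, or if a joint passes its speed limit or range.

## Working session

There is one attempt and no reset: what is moved stays moved. The work goes in short steps, Python scripts to look and compute and a shell command to move; the robot and the scene stay as the last step left them, time stands still between calls to the robot, and variables do not carry over. Pictures are saved under pics/ and viewed, at most 10 in all, crops included, and the job is handed in when it is done.

```bash
mkdir -p pics
cat > h.py <<'E'
import numpy as np, cv2
from scipy.spatial.transform import Rotation as R
from plant import r
def snap(n,f=None):
    s=r.snapshot(n)
    if f: cv2.imwrite('pics/'+f,s['img'][:,:,::-1])
    return s
def ray(s,u,v):
    K=s['mtx'];d=np.array([(u-K[0,2])/K[0,0],(v-K[1,2])/K[1,1]]);x=d.copy()
    for _ in range(30): x=d/(1+s['k1']*(x@x))
    T=s['cam_to_world'];w=T[:3,:3]@np.array([x[0],-x[1],-1]);return T[:3,3],w/np.linalg.norm(w)
def atz(s,u,v,z):
    o,w=ray(s,u,v);return o+w*(z-o[2])/w[2]
def tri(*a):
    A=np.zeros((3,3));b=np.zeros(3)
    for s,u,v in a:
        o,w=ray(s,u,v);P=np.eye(3)-np.outer(w,w);A+=P;b+=P@o
    p=np.linalg.solve(A,b);return p,[np.linalg.norm((np.eye(3)-np.outer(w,w))@(p-o)) for o,w in [ray(*q) for q in a]]
def proj(s,p):
    T=s['cam_to_world'];c=T[:3,:3].T@(np.asarray(p)-T[:3,3]);x=np.array([c[0],-c[1]])/-c[2];x=x*(1+s['k1']*(x@x))
    K=s['mtx'];return K[0,0]*x[0]+K[0,2],K[1,1]*x[1]+K[1,2]
def goal(p,Rg):
    """rows numbers (shift, turn) from current measured pose to pose p,Rg"""
    st=r.get_state();R0=R.from_quat(st['eef_rot']);Rg=R.from_matrix(Rg)
    sh=R0.inv().apply(np.asarray(p)-st['tool_pos'])/0.15;tu=(R0.inv()*Rg).as_rotvec()/(np.pi/2)
    return sh.round(3),tu.round(3)
E
python3 - <<'E'
from h import *
a=snap('scene','scene.png');b=snap('side','side.png');c=snap('wrist','wrist.png')
for s in(a,b,c): print(s['cam_to_world'].round(3).tolist(),s['mtx'][0,0],s['k1'])
s=r.get_state();print(s)
print(R.from_quat(s['eef_rot']).as_matrix().round(3))
E
```

```text
[[0.357, -0.639, 0.682, 1.302], [0.934, 0.229, -0.275, -0.374], [0.02, 0.735, 0.678, 0.935], [0.0, 0.0, 0.0, 1.0]] 439.17296788546787 -0.07674356837302422
[[0.137, 0.55, -0.824, -0.605], [-0.99, 0.063, -0.122, -0.185], [-0.016, 0.833, 0.553, 0.874], [0.0, 0.0, 0.0, 1.0]] 554.8309782419602 0.020443568832430627
[[0.42, 0.869, 0.26, 0.328], [-0.907, 0.403, 0.119, -0.536], [-0.001, -0.286, 0.958, 0.384], [0.0, 0.0, 0.0, 1.0]] 374.21276986940387 0.02760437464950057
{'clock': 0.15, 'q': array([ 1.17079867,  0.68978786, -0.19455081,  1.56605917,  0.15729796,
        0.90245463, -0.2150893 ]), 'qd': array([-1.58497564e-03, -1.18604133e-03,  8.44984340e-04, -2.39756910e-03,
        1.05968969e-05, -5.47271615e-04, -1.03057704e-04]), 'joint_torque': array([-7.62277887e-04, -5.27861953e+01, -1.26812261e+00, -1.53587526e+01,
       -5.24743670e-02,  3.87950844e-03,  9.62870376e-05]), 'tool_pos': array([ 0.26249573, -0.56671287,  0.23810925]), 'eef_rot': array([ 9.76559926e-01,  2.15244688e-01, -1.77460692e-04, -6.35268597e-04]), 'contact_force': array([-0.21838827,  0.77476097,  0.21517048]), 'moment': array([-0.02101446, -0.00137052,  0.02595909]), 'finger_force': 0.0, 'opening': 0.9956186159934479}
[[ 0.907  0.42  -0.001]
 [ 0.42  -0.907  0.001]
 [-0.    -0.001 -1.   ]]
```

View pics/scene.png

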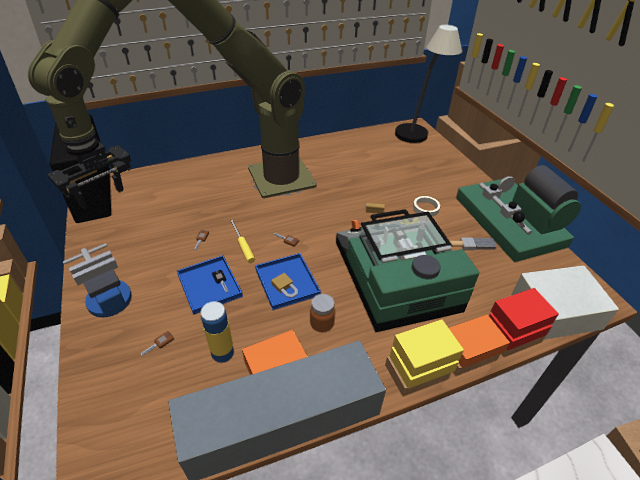

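View pics/side.png

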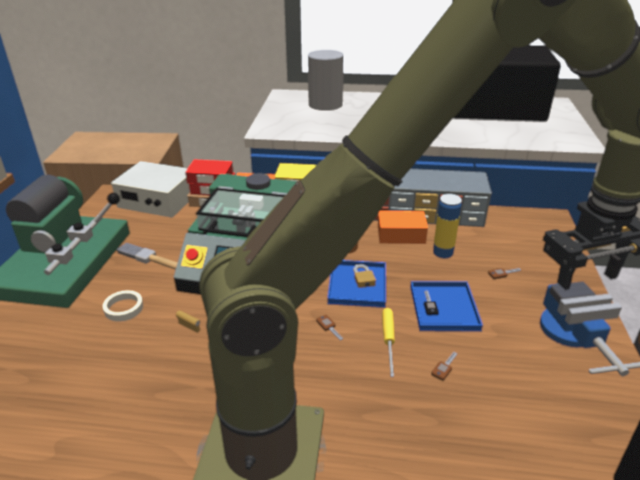

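The scene view shows the machine around (410,265), with the orange knob near (355,228). The blue tray with the black key is at (209,283) in scene and (445,305) in side: that is the customer's tray. The tray with the padlock is at (288,280). The brown look-alike keys lie on the bench at (202,238), (287,239) and (157,343). The arm hides the knob in the side view.

Run:
```python
from h import *
a=snap('scene');b=snap('side')
for n,p in dict(key=(220,279),knob=(355,228),trayc=(209,284),trayother=(288,280)).items(): print(n,atz(a,*p,0.1 if n=='knob' else .01).round(3))
print('estop',atz(b,193,257,.11).round(3))
im=a['img'][195:325,325:485,::-1];im2=a['img'][225:325,165:325,::-1]
A=cv2.resize(im,None,fx=4.4,fy=4.4,interpolation=cv2.INTER_CUBIC)
cv2.imwrite('pics/crop1.png',A)
```

```text
key [ 0.438 -0.317  0.01 ]
knob [0.459 0.083 0.1  ]
trayc [ 0.446 -0.35   0.01 ]
trayother [ 0.506 -0.138  0.01 ]
estop [0.422 0.246 0.11 ]
```

View pics/crop1.png

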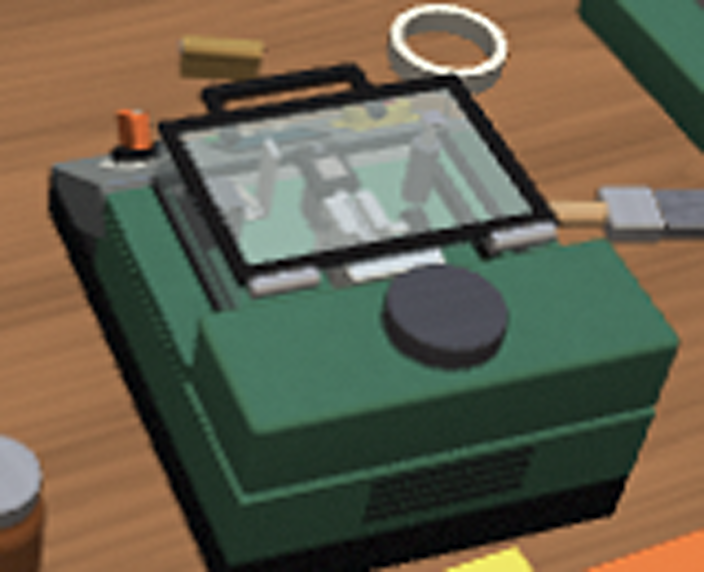

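The crop shows the knob at about crop (133,130), the handle bar at (285,85), the cut key in the vice at (340,185) through the glass, and the e-stop hidden behind the handle. Next I move the wrist camera over to the machine for a close view.

```bash
python3 -m pendant '[1,0.657,-0.79,-0.1,0,0,0, 1,0.657,-0.79,-0.1,0,0,0, 1,0.657,-0.79,-0.1,0,0,0, 1,0.657,-0.79,-0.1,0,0,0]'
python3 -m pendant '[1,0.657,-0.79,-0.1,0,0,0, 1,0.657,-0.79,-0.1,0,0,0, 1,0.657,-0.79,-0.1,0,0,0, 1,0.657,-0.79,-0.1,0,0,0]'
python3 -m pendant '[1,0.657,-0.79,-0.1,0,0,0, 1,0.657,-0.79,-0.1,0,0,0, 1,0.657,-0.79,-0.1,0,0,0, 1,0.657,-0.79,-0.1,0,0,0]'
python3 -m pendant '[1,0.657,-0.79,-0.1,0,0,0, 1,0.657,-0.79,-0.1,0,0,0, 1,0.657,-0.79,-0.1,0,0,0, 1,0.657,-0.79,-0.1,0,0,0]'
python3 -m pendant '[1,0,0,0,0,0.22,0.15, 1,0,0,0,0,0.22,0.15, 1,0,0,0,0,0.22,0.15, 1,0,0,0,0,0.22,0.15, 1,0,0,0,0,0.22,0.15]'
python3 - <<'E'
from h import *
snap('wrist','w1.png');s=r.get_state();print(s['q'].round(2),R.from_quat(s['eef_rot']).as_matrix().round(3))
E
```

```text
clock: 0.65
tool_pos: [0.3047, -0.4116, 0.2543]
eef_rot: [0.976, 0.22, 0.001, -0.002]
contact_force: [-0.1, -0.2, 0.0]
opening: 0.995
finger_force: 0.0
clock: 1.05
tool_pos: [0.3439, -0.2639, 0.2694]
eef_rot: [0.976, 0.22, 0.001, -0.001]
contact_force: [-0.8, -0.3, 0.3]
opening: 0.999
finger_force: 0.0
clock: 1.45
tool_pos: [0.3841, -0.1152, 0.2845]
eef_rot: [0.975, 0.22, 0.002, -0.001]
contact_force: [1.1, -1.3, 0.6]
opening: 1.0
finger_force: 0.0
clock: 1.85
tool_pos: [0.4239, 0.0344, 0.2995]
eef_rot: [0.976, 0.22, 0.002, -0.001]
contact_force: [0.6, -0.8, -0.1]
opening: 0.997
finger_force: 0.0
clock: 2.35
tool_pos: [0.4218, 0.0275, 0.2989]
eef_rot: [0.981, 0.096, 0.167, -0.036]
contact_force: [-0.5, -0.6, -0.1]
opening: 1.0
finger_force: 0.0
[ 0.06  0.23 -0.24  2.33  0.02  0.24 -1.55] [[ 0.925  0.202  0.322]
 [ 0.177 -0.979  0.104]
 [ 0.336 -0.039 -0.941]]
```

View pics/w1.png

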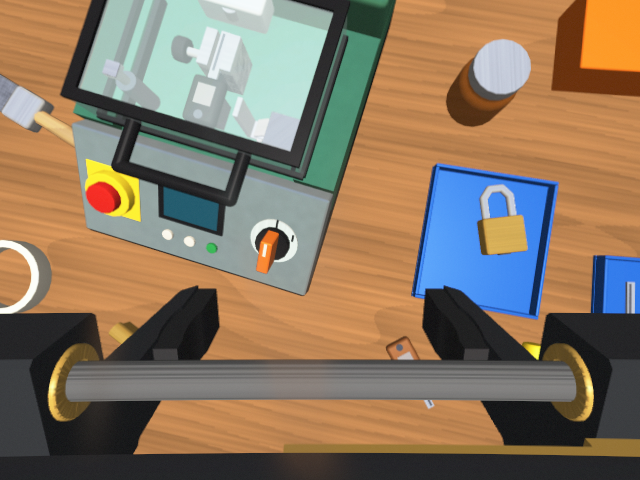

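The wrist view shows the console clearly. The knob bar runs from about (277,235) to (264,268), the e-stop is at (103,197), the handle bar runs from (118,167) to (235,200), and the console's front corners are at (92,228) and (307,293). I fit the machine pose to these points and triangulate the knob.

```bash
cat > fit.py <<'E'
from h import *
from scipy.optimize import least_squares
a=snap('scene');w=snap('wrist')
C=lambda u,v:(u/4.4+325,v/4.4+195)
obs=[(w,(92,228),(-175,130,45)),(w,(307,294),(-175,-130,45)),(w,(335,191),(-75,-130,115)),(w,(76,123),(-75,130,115)),
(a,C(50,170),(-175,-130,45)),(a,C(207,566),(175,-130,0)),(a,C(612,516),(175,130,0)),
(w,(118,166),(-103,50,147)),(w,(235,200),(-103,-50,147)),(w,(64,94),(-63,100,165)),(w,(298,165),(-63,-100,165)),(a,C(207,95),(-103,-50,147)),(a,C(357,73),(-103,50,147))]
def M(p,m):
    c,s=np.cos(p[2]),np.sin(p[2]);m=np.array(m)/1000;return np.array([p[0]+c*m[0]-s*m[1],p[1]+s*m[0]+c*m[1],m[2]])
f=lambda p:np.concatenate([np.array(proj(s,M(p,m)))-uv for s,uv,m in obs])
o=least_squares(f,[.56,.19,.2],loss='soft_l1');p=o.x;print(p.round(4));print(f(p).reshape(-1,2).round(1).tolist())
k,e=tri((w,269,252),(a,*C(133,128)));print('knob tri',k.round(4),e)
c,s=np.cos(p[2]),np.sin(p[2]);d=k[:2]-p[:2];print('in machine',(c*d[0]+s*d[1]).round(4),(-s*d[0]+c*d[1]).round(4),k[2].round(4))
print('vice',M(p,(-26,0,140)).round(4),proj(w,M(p,(-26,0,140))))
for t in range(40,110,10):
  for h in (34,):
    x=-175+t*np.cos(.6109)-h*np.sin(.6109);z=45+t*np.sin(.6109)+h*np.cos(.6109);print(t,np.round(proj(w,M(p,(x,-87.5,z))),0),np.round(proj(a,M(p,(x,-87.5,z))),1))
print(C(133,113))
E
python3 fit.py
```

```text
[ 0.5847  0.1623 -0.0909]
[[-4.0, 0.3], [0.2, 1.5], [-2.2, 8.2], [-3.8, -1.0], [-1.3, -1.8], [3.0, 9.6], [0.4, -0.4], [5.3, -1.0], [-1.6, -2.1], [4.0, 1.7], [3.0, -0.7], [-0.5, 0.0], [-2.0, -0.5]]
knob tri [0.4382 0.0926 0.0955] [np.float64(0.0011556441081440189), np.float64(0.0011556441081439445)]
in machine -0.1395 -0.0827 0.0955
vice [0.5588 0.1647 0.14  ] (np.float64(207.76747529214015), np.float64(100.17376402655927))
40 [266. 274.] [350.8 219.6]
50 [267. 267.] [351.9 219.8]
60 [269. 258.] [352.9 220.1]
70 [270. 250.] [354.  220.3]
80 [272. 241.] [355.1 220.6]
90 [273. 232.] [356.2 220.9]
100 [275. 223.] [357.3 221.2]
(355.22727272727275, 220.6818181818182)
```

```bash
cat > g.py <<'E'
from h import *
P=[0.5847,0.1623,-0.0909]
def M(m,p=P):
    c,s=np.cos(p[2]),np.sin(p[2]);m=np.array(m)/1000;return np.array([p[0]+c*m[0]-s*m[1],p[1]+s*m[0]+c*m[1],m[2]])
def RT(tilt,yaw=P[2],tz=0):
    """tool z leaning forward by tilt (deg) from down, x along yaw; then turned tz about tool z"""
    return (R.from_euler('z',yaw)*R.from_euler('x',np.pi)*R.from_euler('y',np.radians(tilt))*R.from_euler('z',tz)).as_matrix()
n=np.array([-np.sin(.6109),0,np.cos(.6109)])*1000
def cur():
    s=r.get_state();print('tcp',s['tool_pos'].round(4),'q',s['q'].round(2),'F',s['contact_force'].round(1),'open',round(s['opening'],3),'ff',round(s['finger_force'],1),'t',round(s['clock'],2))
E
python3 - <<'E'
from g import *
print(RT(35).round(2));g=np.array([-138,-85.5,99])
for d in (.07,.0):
  print(d,M(g+n*d),goal(M(g+n*d),RT(35)))
E
```

```text
[[ 0.82 -0.09  0.57]
 [-0.07 -1.   -0.05]
 [ 0.57  0.   -0.82]]
0.07 [0.39952192 0.09332475 0.15633925] (array([-0.389, -0.415,  0.89 ]), array([-0.109,  0.173,  0.155]))
0.0 [0.43950849 0.08967992 0.099     ] (array([-0.275, -0.322,  1.333]), array([-0.109,  0.173,  0.155]))
```

```bash
python3 -m pendant '[1,-0.39,-0.41,0.3,-0.109,0.173,0.155, 0.6,-0.39,-0.41,0.6,-0.109,0.173,0.155, 0.6,-0.39,-0.415,0.89,-0.109,0.173,0.155, 0.6,-0.39,-0.415,0.89,-0.109,0.173,0.155, 0.6,-0.39,-0.415,0.89,-0.109,0.173,0.155, 0.6,-0.39,-0.415,0.89,-0.109,0.173,0.155]'
python3 - <<'E'
from g import *
cur();w=snap('wrist','w2.png');print(R.from_quat(r.get_state()['eef_rot']).as_matrix().round(3))
g=np.array([-138,-85.5,99])
print('grip,top',proj(w,M(g)),proj(w,M(g+n*.011)))
print('handle ends',proj(w,M((-103,50,147))),proj(w,M((-103,-50,147))),'corner',proj(w,M((-175,-130,45))))
E
```

```text
clock: 3.1
tool_pos: [0.3981, 0.0503, 0.2981]
eef_rot: [0.976, 0.008, 0.217, 0.028]
contact_force: [0.1, -0.1, -1.0]
opening: 0.605
finger_force: 0.0
tcp [0.3981 0.0503 0.2981] q [-0.91  0.23  0.64  2.5   0.66  0.07 -2.51] F [ 0.1 -0.1 -1. ] open 0.605 ff 0.0 t 3.1
[[ 0.906  0.012  0.423]
 [ 0.036 -0.998 -0.048]
 [ 0.422  0.059 -0.905]]
grip,top (np.float64(267.66071399162865), np.float64(256.318213639739)) (np.float64(266.11123660418843), np.float64(261.9624206672954))
handle ends (np.float64(104.2757791390888), np.float64(192.24159084334343)) (np.float64(226.00719714448638), np.float64(205.3413651974281)) corner (np.float64(308.17902885777454), np.float64(298.89925407021184))
```

View pics/w2.png

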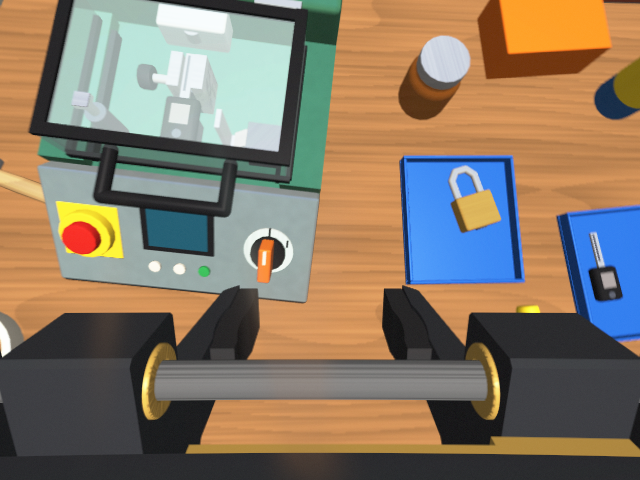

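The tilt drove the arm to a wrist singularity (q6≈0, q4≈2.5). I fit a kinematic model to the recorded poses so I can pick a suitable wrist branch.

```bash
cat > kin.py <<'E'
from g import *
from scipy.optimize import least_squares
import itertools,json,os
LO=np.array([-3.01,-.46,-1.47,.13,-1,.04,-2.66]);HI=np.array([3.01,2.08,1.51,2.56,4.14,2.09,2.66])
def fk(q,m):
    sg,L,off=m['sg'],m['L'],m['off'];T=np.eye(4)
    ax='zyzyzyz'
    for i in range(7):
        A=np.eye(4);A[:3,:3]=R.from_euler(ax[i],sg[i]*q[i]+off[i]).as_matrix();A2=np.eye(4);A2[2,3]=L[i];A2[0,3]=L[7+i];T=T@A@A2
    return T
def load(): return json.load(open('kin.json'))
def ik(p,Rg,q0,m,n=30,seed=0):
    rng=np.random.default_rng(seed);out=[]
    def f(q):
        T=fk(q,m);return np.r_[(T[:3,3]-p)*5,(R.from_matrix(T[:3,:3].T@Rg)).as_rotvec(),.002*(q-(LO+HI)/2)]
    for k in range(n):
        x0=np.clip(q0,LO+.02,HI-.02) if k==0 else rng.uniform(LO+.02,HI-.02)
        o=least_squares(f,x0,bounds=(LO+.01,HI-.01))
        T=fk(o.x,m)
        if np.linalg.norm(T[:3,3]-p)<.003 and np.linalg.norm(f(o.x)[3:6])<.02: out.append(o.x.round(2))
    return out
E
cat > fitk.py <<'E'
from kin import *
s=r.get_state()
S=[([1.17079867,.68978786,-.19455081,1.56605917,.15729796,.90245463,-.2150893],[.26249573,-.56671287,.23810925],R.from_quat([.976559926,.215244688,-.00017746,-.000635269])),
([.06,.23,-.24,2.33,.02,.24,-1.55],[.4218,.0275,.2989],R.from_quat([.981,.096,.167,-.036])),
(s['q'],s['tool_pos'],R.from_quat(s['eef_rot']))]
best=None
for sg in itertools.product([1,-1],repeat=4):
  for o7 in (0,np.pi/2,np.pi,-np.pi/2):
    s7=[sg[0],1,sg[1],1,sg[2],1,sg[3]]
    def mod(x): return dict(sg=s7,L=[x[0],0,x[1],0,x[2],0,x[3]]+[0]*7,off=[0]*6+[x[4]])
    def f(x):
        e=[]
        for q,p,Rr in S:
            T=fk(q,mod(x));e+=list((T[:3,3]-p)*5)+list(R.from_matrix(T[:3,:3].T@Rr.as_matrix()).as_rotvec())
        return np.array(e)
    o=least_squares(f,[.34,.4,.4,.2,o7])
    if best is None or o.cost<best[0]: best=(o.cost,mod(o.x),f(o.x))
print(best[0],best[1]);print(best[2].round(3));json.dump(best[1],open('kin.json','w'))
E
python3 fitk.py
```

```text
0.07251592824186974 {'sg': [-1, 1, -1, 1, -1, 1, -1], 'L': [np.float64(0.34521913223373346), 0, np.float64(0.5902535042027004), 0, np.float64(0.3118223303041196), 0, np.float64(0.37829516962471604), 0, 0, 0, 0, 0, 0, 0], 'off': [0, 0, 0, 0, 0, 0, np.float64(1.5737121802192213)]}
[ 0.157  0.132 -0.047  0.    -0.    -0.003  0.022  0.239  0.034 -0.
 -0.008  0.006 -0.062  0.195  0.013 -0.     0.    -0.003]
```

```bash
cat > log.py <<'E'
from kin import *
s=r.get_state();L=json.load(open('S.json')) if os.path.exists('S.json') else []
L.append([list(s['q']),list(s['tool_pos']),list(s['eef_rot'])]);json.dump(L,open('S.json','w'));cur()
E
python3 log.py
python3 - <<'E'
from g import *
print(goal([.48,0,.32],RT(0,0)))
E
```

```text
tcp [0.3961 0.0537 0.2979] q [-0.93  0.23  0.65  2.5   0.66  0.07 -2.51] F [ 0.1 -1.4 -0.3] open 0.601 ff 0.0 t 3.15
(array([0.556, 0.372, 0.121]), array([ 0.035, -0.278,  0.016]))
```

```bash
python3 -m pendant '[1,0.56,0.37,0.12,0.035,-0.278,0.016, 1,0.56,0.37,0.12,0.035,-0.278,0.016, 1,0.56,0.37,0.12,0.035,-0.278,0.016, 1,0.56,0.37,0.12,0.035,-0.278,0.016, 1,0.56,0.37,0.12,0.035,-0.278,0.016]'
python3 log.py
python3 -m pendant '[1,0.6,0.8,0,0,0,0.3, 1,0.6,0.8,0,0,0,0.3, 1,0.6,0.8,0,0,0,0.3, 1,0.6,0.8,0,0,0,0.3, 1,0.6,0.8,0,0,0,0.3]'
python3 log.py
python3 -m pendant '[1,0,0,-0.2,-0.3,-0.2,0, 1,0,0,-0.2,-0.3,-0.2,0, 1,0,0,-0.2,-0.3,-0.2,0, 1,0,0,-0.2,-0.3,-0.2,0, 1,0,0,-0.2,-0.3,-0.2,0]'
python3 log.py
cat > fitk.py <<'E'
from kin import *
S=json.load(open('S.json'))+[[[1.17079867,.68978786,-.19455081,1.56605917,.15729796,.90245463,-.2150893],[.26249573,-.56671287,.23810925],[.976559926,.215244688,-.00017746,-.000635269]],[[.06,.23,-.24,2.33,.02,.24,-1.55],[.4218,.0275,.2989],[.981,.096,.167,-.036]]]
sg=[-1,1,-1,1,-1,1,-1];off=[0]*6+[np.pi/2];A=[];b=[]
for q,p,_ in S:
    Rm=np.eye(3);row=[]
    for i in range(7):
        Rm=Rm@R.from_euler('zyzyzyz'[i],sg[i]*q[i]+off[i]).as_matrix();row.append(Rm)
    A.append(np.hstack(row));b+=list(p)
A=np.vstack(A);b=np.array(b);x0=np.zeros(21);x0[[2,8,14,20]]=[.34,.4,.4,.25]
x=x0+np.linalg.solve(A.T@A+1e-4*np.eye(21),A.T@(b-A@x0))
print(x.reshape(7,3).round(3));print((A@x-b).round(4));np.save('L.npy',x.reshape(7,3))
E
python3 fitk.py
```

```text
clock: 3.65
tool_pos: [0.4798, -0.0037, 0.3189]
eef_rot: [0.998, -0.002, 0.059, 0.023]
contact_force: [1.4, 0.3, -1.0]
opening: 0.998
finger_force: 0.0
tcp [ 0.4798 -0.0037  0.3189] q [-0.02  0.34 -0.15  1.98  0.18  0.72 -1.86] F [ 1.4  0.3 -1. ] open 0.998 ff 0.0 t 3.65
clock: 4.15
tool_pos: [0.5682, -0.1261, 0.3352]
eef_rot: [0.969, -0.237, 0.066, 0.01]
contact_force: [-0.0, 0.7, -0.2]
opening: 1.0
finger_force: 0.0
tcp [ 0.5682 -0.1261  0.3352] q [ 0.13  0.46 -0.02  1.7   0.06  0.85 -1.97] F [-0.   0.7 -0.2] open 1.0 ff 0.0 t 4.15
clock: 4.65
tool_pos: [0.5653, -0.118, 0.3609]
eef_rot: [0.939, -0.239, -0.145, 0.199]
contact_force: [0.2, -0.1, 0.3]
opening: 0.996
finger_force: 0.0
tcp [ 0.5653 -0.118   0.3609] q [-0.09  0.71  0.11  1.26  0.24  1.57 -2.11] F [ 0.2 -0.1  0.3] open 0.996 ff 0.0 t 4.65
[[-0.011 -0.01   0.363]
 [ 0.014 -0.01   0.075]
 [-0.008 -0.009  0.475]
 [-0.005 -0.009 -0.022]
 [ 0.009 -0.004  0.378]
 [-0.006 -0.004  0.035]
 [-0.002  0.002  0.285]]
[-0.      0.0001 -0.0003  0.0003 -0.     -0.0005 -0.001   0.0002 -0.0003
  0.0005 -0.0003  0.0006 -0.0002 -0.     -0.0003  0.0001  0.0005  0.001 ]
```

```bash
cat >> kin.py <<'E'
LL=np.load('L.npy')
def fk(q,m=None):
    sg=[-1,1,-1,1,-1,1,-1];T=np.eye(4)
    for i in range(7):
        A=np.eye(4);A[:3,:3]=R.from_euler('zyzyzyz'[i],sg[i]*q[i]+(np.pi/2 if i==6 else 0)).as_matrix();A[:3,3]=A[:3,:3]@LL[i];T=T@A
    return T
E
python3 - <<'E'
from kin import *
g=np.array([-138,-85.5,99])
q0=r.get_state()['q']
for name,p,tilt in (('far',M(g+n*.07),35),('near',M(g-n*.014),35),('far20',M(g+n*.07),20),('key40',M((-26,0,135)),40)):
  for roll in (0,np.pi):
   for tz in ((0,1.05) if name=='near' else (0,)):
    s=ik(p,RT(tilt,tz=roll+tz),q0,None,14);print(name,'roll',round(roll),tz,len(s));[print('   ',x) for x in s[:4]]
E
```

```text
far roll 0 0 0
far roll 3 0 0
near roll 0 0 0
near roll 0 1.05 0
near roll 3 0 0
near roll 3 1.05 0
far20 roll 0 0 3
    [-0.16  0.62 -0.47  2.55  2.08  0.54  2.03]
    [-0.95  0.77  0.9   2.55  4.13  0.54  0.17]
    [-0.16  0.62 -0.47  2.55  2.08  0.54  2.03]
far20 roll 3 0 5
    [ 0.06  0.7  -0.84  2.55  1.86  0.75 -0.93]
    [ 0.06  0.7  -0.84  2.55  1.86  0.75 -0.93]
    [-0.8   0.67  0.6   2.55  3.77  0.37 -2.65]
    [ 0.06  0.7  -0.84  2.55  1.86  0.75 -0.93]
key40 roll 0 0 3
    [-0.63  0.81  0.1   2.35  2.57  0.67  1.47]
    [-0.63  0.81  0.1   2.35  2.57  0.67  1.47]
    [-0.63  0.81  0.1   2.35  2.57  0.67  1.47]
key40 roll 3 0 7
    [-0.09  0.92 -0.77  2.34  2.11  1.12 -1.05]
    [-0.09  0.92 -0.77  2.34  2.11  1.12 -1.05]
    [-0.09  0.92 -0.77  2.34  2.11  1.12 -1.05]
    [-0.09  0.92 -0.77  2.34  2.11  1.12 -1.05]
```

```bash
cat > kn.py <<'E'
from kin import *
nw=(M(n)-M((0,0,0)));nw/=np.linalg.norm(nw);sw=M((819,0,574))-M((0,0,0))
G=M((-138,-85.5,99))
def kpose(tilt,roll,th,a=.004,b=-.004,back=0):
    Rg=RT(tilt,tz=roll);p=a*nw+b*sw+.019*Rg[:,2]-back*Rg[:,2]
    Q=R.from_rotvec(-th*nw).as_matrix();return G+Q@p,Q@Rg
if __name__=='__main__':
  q0=r.get_state()['q']
  for tilt in (5,12,18,24,30):
   for roll in (0,np.pi):
    for th,back in ((0,0),(.55,0),(1.1,0),(0,.07)):
     s=ik(*kpose(tilt,roll,th,back=back),q0,None,9,1)
     u=[];[u.append(x) for x in s if not any(np.abs(x-y).max()<.1 for y in u)]
     print(tilt,round(roll),th,back,*[x.tolist() for x in u[:2]])
E
python3 kn.py
```

```text
5 0 0 0 [-0.34, 0.77, 0.01, 2.26, 0.66, 0.05, -2.65] [-0.31, 0.77, -0.02, 2.29, 1.65, 0.05, 2.65]
5 0 0.55 0 [0.13, 0.82, -0.4, 2.36, 2.85, 0.22, 1.18]
5 0 1.1 0 [0.42, 0.99, -0.68, 2.5, 2.98, 0.59, 0.77]
5 0 0 0.07 [-0.42, 0.61, 0.13, 2.25, -0.19, 0.21, -1.79]
5 3 0 0 [0.01, 0.81, -0.52, 2.28, 1.49, 0.41, -0.33]
5 3 0.55 0 [0.45, 1.0, -1.0, 2.37, 1.86, 0.6, -0.98]
5 3 1.1 0 [0.71, 1.33, -1.37, 2.5, 2.13, 0.95, -1.5]
5 3 0 0.07 [0.08, 0.66, -0.63, 2.26, 1.08, 0.48, 0.04]
12 0 0 0 [-0.36, 0.78, 0.04, 2.38, 2.86, 0.21, 1.43]
12 0 0.55 0 [0.03, 0.82, -0.35, 2.45, 2.83, 0.42, 1.11]
12 0 1.1 0 [0.59, 1.27, -1.31, 2.55, 2.2, 1.09, 1.45]
12 0 0 0.07 [-0.43, 0.61, 0.11, 2.39, 2.6, 0.05, 1.68] [-0.5, 0.61, 0.22, 2.37, 4.13, 0.05, 0.16]
12 3 0 0 [0.1, 0.87, -0.73, 2.37, 1.81, 0.64, -0.69]
12 3 0.55 0 [0.42, 1.04, -1.07, 2.45, 2.0, 0.82, -1.19]
12 3 1.1 0 [0.62, 1.37, -1.46, 2.55, 2.1, 1.21, -1.58]
12 3 0 0.07 [-0.0, 0.64, -0.57, 2.38, 1.57, 0.43, -0.49]
18 0 0 0 [-0.37, 0.8, -0.0, 2.46, 2.79, 0.42, 1.45]
18 0 0.55 0 [-0.07, 0.83, -0.31, 2.52, 2.79, 0.61, 1.07]
18 0 1.1 0
18 0 0 0.07 [-0.46, 0.62, 0.08, 2.49, 2.75, 0.26, 1.48]
18 3 0 0 [0.12, 0.92, -0.82, 2.45, 1.97, 0.84, -0.88]
18 3 0.55 0 [0.34, 1.06, -1.08, 2.51, 2.09, 1.0, -1.36]
18 3 1.1 0
18 3 0 0.07 [0.07, 0.7, -0.77, 2.48, 1.82, 0.66, -0.81]
24 0 0 0 [-0.38, 0.83, -0.05, 2.54, 2.75, 0.64, 1.44]
24 0 0.55 0 [0.35, 1.23, -1.34, 2.55, 1.98, 1.38, 1.82]
24 0 1.1 0
24 0 0 0.07 [0.25, 0.96, -1.32, 2.55, 1.72, 1.23, 2.3]
24 3 0 0 [0.09, 0.97, -0.87, 2.53, 2.08, 1.03, -1.04]
24 3 0.55 0 [0.38, 1.31, -1.46, 2.55, 1.92, 1.5, -1.25]
24 3 1.1 0
24 3 0 0.07 [0.29, 1.04, -1.46, 2.55, 1.66, 1.37, -0.8]
30 0 0 0
30 0 0.55 0
30 0 1.1 0
30 0 0 0.07
30 3 0 0
30 3 0.55 0
30 3 1.1 0
30 3 0 0.07
```

```bash
cat > clr.py <<'E'
from kn import *
def hoodpts(h):
    pts=[(-178,y,-18) for y in range(-50,51,5)]+[(-138,y,0) for y in range(-100,101,5)]+[(-138-40*t,s*50,-18) for t in (0,.5,1) for s in (-1,1)]
    c,s=np.cos(h),np.sin(h);return np.array([M((75+c*x+s*z,y,165-s*x+c*z)) for x,y,z in pts])
def clr(p,Rg,h):
    L=(hoodpts(h)-p)@Rg*1000
    def box(lo,hi): return np.linalg.norm(np.maximum(np.maximum(lo-L,L-hi),0),axis=1).min()
    return round(box(np.array([-37.5,-93.5,-200]),np.array([37.5,93.5,-64]))-6),round(box(np.array([-12,-40,-64]),np.array([12,40,0]))-6)
if __name__=='__main__':
  q0=r.get_state()['q']
  for tilt in (5,10,15,20):
   for th in (0,.4,.7,1.1):
    P_=kpose(tilt,np.pi,th,.004,-.007)
    s=ik(*P_,q0,None,5,1) 
    print(tilt,th,'clear shut',clr(*P_,0),'0.1',clr(*P_,.1),'pop',clr(*P_,.26),'minz',[round((P_[0][2])*1000)], s[0].tolist() if s else None)
E
python3 clr.py
```

```text
5 0 clear shut (4, 29) 0.1 (4, 34) pop (9, 55) minz [79] [0.02, 0.81, -0.53, 2.29, 1.51, 0.42, -0.36]
5 0.4 clear shut (3, 18) 0.1 (-6, 22) pop (-6, 43) minz [80] [0.34, 0.93, -0.87, 2.34, 1.79, 0.53, -0.84]
5 0.7 clear shut (7, 18) 0.1 (-5, 24) pop (-6, 42) minz [82] [0.54, 1.09, -1.13, 2.4, 1.95, 0.7, -1.14]
5 1.1 clear shut (7, 20) 0.1 (-2, 29) pop (-6, 45) minz [85] [0.7, 1.33, -1.37, 2.51, 2.14, 0.96, -1.51]
10 0 clear shut (8, 33) 0.1 (10, 37) pop (17, 57) minz [80] [0.09, 0.86, -0.69, 2.35, 1.76, 0.59, -0.63]
10 0.4 clear shut (6, 21) 0.1 (-6, 24) pop (-6, 45) minz [80] [0.35, 0.97, -0.96, 2.4, 1.92, 0.7, -1.01]
10 0.7 clear shut (12, 18) 0.1 (-3, 24) pop (-6, 42) minz [82] [0.5, 1.11, -1.16, 2.46, 2.03, 0.85, -1.29]
10 1.1 clear shut (12, 20) 0.1 (2, 29) pop (-6, 46) minz [84] [0.62, 1.31, -1.35, 2.55, 2.18, 1.09, -1.65]
15 0 clear shut (13, 36) 0.1 (14, 41) pop (24, 60) minz [80] [0.12, 0.9, -0.79, 2.42, 1.91, 0.75, -0.8]
15 0.4 clear shut (9, 23) 0.1 (-6, 28) pop (-6, 47) minz [81] [0.32, 1.0, -1.01, 2.46, 2.01, 0.86, -1.15]
15 0.7 clear shut (15, 19) 0.1 (-1, 25) pop (-6, 43) minz [82] [0.43, 1.11, -1.16, 2.51, 2.09, 0.99, -1.42]
15 1.1 clear shut (16, 20) 0.1 (7, 29) pop (-6, 46) minz [84] None
20 0 clear shut (18, 39) 0.1 (19, 44) pop (31, 63) minz [80] [0.11, 0.94, -0.85, 2.49, 2.02, 0.91, -0.94]
20 0.4 clear shut (13, 25) 0.1 (-3, 31) pop (0, 49) minz [81] [0.26, 1.03, -1.02, 2.52, 2.08, 1.01, -1.29]
20 0.7 clear shut (17, 20) 0.1 (1, 26) pop (-6, 44) minz [82] [0.42, 1.25, -1.36, 2.55, 2.0, 1.31, -1.4]
20 1.1 clear shut (21, 20) 0.1 (8, 29) pop (-6, 46) minz [84] None
```

```bash
cat > push.py <<'E'
from clr import *
mx=sw; my=M((0,1000,0))-M((0,0,0))
def pp(tilt,roll,X,s=-.023,a=-.004,back=0):
    """tool centre at X right of the axis, s up slope, a out from grip point; tip pose"""
    Rg=RT(tilt,tz=roll);return G+a*nw+s*sw-X*my-back*Rg[:,2],Rg
def path(q0,q1,N):
    out=[];T0=fk(q0)
    for k in range(1,N+1):
        T=fk(q0+(q1-q0)*k/N);d=np.linalg.inv(T0)@T
        out.append(np.r_[d[:3,3]/.15,R.from_matrix(d[:3,:3]).as_rotvec()/(np.pi/2)].round(2))
    return out
E
python3 - <<'E'
from push import *
q0=r.get_state()['q'];T=fk(q0);s=r.get_state();print('fk err',T[:3,3]-s['tool_pos'])
for tilt in (8,14,18):
  for X,back in ((-.009,.06),(-.009,0),(-.03,0)):
    P_=pp(tilt,np.pi,X,back=back);so=ik(*P_,q0,None,10,2)
    u=[];[u.append(x) for x in so if not any(np.abs(x-y).max()<.1 for y in u)]
    print(tilt,X,back,P_[0].round(3),clr(*P_,0),clr(*P_,.26),*[x.tolist() for x in u])
E
```

```text
fk err [ 0.00049112 -0.00033852  0.00055837]
8 -0.009 0.06 [0.416 0.101 0.142] (65, 42) (31, 50) [-0.05, 0.65, -0.5, 2.35, 1.36, 0.37, -0.29]
8 -0.009 0 [0.424 0.1   0.083] (18, 42) (24, 62) [0.04, 0.83, -0.65, 2.35, 1.68, 0.53, -0.58]
8 -0.03 0 [0.426 0.121 0.083] (18, 42) (24, 62) [-0.01, 0.83, -0.64, 2.33, 1.65, 0.53, -0.59]
14 -0.009 0.06 [0.409 0.101 0.141] (73, 49) (44, 60) [0.03, 0.69, -0.71, 2.44, 1.72, 0.57, -0.72]
14 -0.009 0 [0.424 0.1   0.083] (25, 48) (35, 67) [0.09, 0.89, -0.79, 2.43, 1.88, 0.74, -0.82]
14 -0.03 0 [0.426 0.121 0.083] (25, 48) (35, 67) [0.03, 0.88, -0.78, 2.41, 1.85, 0.73, -0.83]
18 -0.009 0.06 [0.405 0.102 0.14 ] (79, 53) (53, 67) [0.04, 0.73, -0.81, 2.51, 1.85, 0.72, -0.89]
18 -0.009 0 [0.424 0.1   0.083] (31, 51) (41, 71) [0.08, 0.92, -0.84, 2.49, 1.97, 0.88, -0.94]
18 -0.03 0 [0.426 0.121 0.083] (31, 51) (41, 71) [0.02, 0.92, -0.83, 2.46, 1.94, 0.87, -0.96]
```

Run:
```python
from push import *
q0=r.get_state()['q']
P_=pp(12,np.pi,-.009,s=-.024,back=.10);so=ik(*P_,np.array([0,.65,-.6,2.4,1.6,.5,-.5]),None,1)
print(P_[0],so)
q1=so[0];N=16
for k in range(0,N+1,2):
    T=fk(q0+(q1-q0)*k/N);print(k,T[:3,3].round(3),'z-axis',T[:3,2].round(2))
for x in path(q0,q1,N): print(x.tolist())
```

```text
[0.40233023 0.10210608 0.17976223] [array([-0.09,  0.54, -0.49,  2.41,  1.4 ,  0.37, -0.38])]
0 [ 0.566 -0.118  0.361] z-axis [-0.37 -0.3  -0.88]
2 [ 0.562 -0.132  0.334] z-axis [-0.3  -0.41 -0.86]
4 [ 0.562 -0.134  0.308] z-axis [-0.2  -0.49 -0.85]
6 [ 0.564 -0.124  0.284] z-axis [-0.07 -0.53 -0.85]
8 [ 0.562 -0.098  0.26 ] z-axis [ 0.05 -0.51 -0.86]
10 [ 0.551 -0.058  0.235] z-axis [ 0.17 -0.45 -0.88]
12 [ 0.524 -0.007  0.212] z-axis [ 0.24 -0.33 -0.91]
14 [0.475 0.048 0.193] z-axis [ 0.26 -0.18 -0.95]
16 [0.402 0.098 0.179] z-axis [ 0.21 -0.02 -0.98]
[0.03, 0.01, 0.1, -0.03, 0.03, -0.1]
[0.06, -0.0, 0.2, -0.05, 0.06, -0.21]
[0.08, -0.02, 0.28, -0.08, 0.09, -0.32]
[0.1, -0.06, 0.35, -0.11, 0.12, -0.44]
[0.11, -0.12, 0.41, -0.14, 0.15, -0.57]
[0.1, -0.19, 0.47, -0.17, 0.18, -0.69]
[0.08, -0.29, 0.52, -0.21, 0.21, -0.82]
[0.03, -0.4, 0.56, -0.24, 0.23, -0.96]
[-0.04, -0.52, 0.61, -0.27, 0.26, -1.09]
[-0.14, -0.66, 0.65, -0.31, 0.29, -1.23]
[-0.27, -0.79, 0.7, -0.34, 0.32, -1.37]
[-0.43, -0.93, 0.75, -0.38, 0.35, -1.52]
[-0.64, -1.05, 0.81, -0.42, 0.38, -1.66]
[-0.87, -1.15, 0.88, -0.45, 0.41, -1.81]
[-1.14, -1.23, 0.95, 0.46, -0.43, 1.83]
[-1.44, -1.27, 1.03, 0.42, -0.4, 1.68]
```

```bash
python3 -m pendant '[1,0.06,0,0.2,-0.05,0.06,-0.21, 1,0.06,0,0.2,-0.05,0.06,-0.21, 1,0.1,-0.06,0.35,-0.11,0.12,-0.44, 1,0.1,-0.06,0.35,-0.11,0.12,-0.44, 1,0.1,-0.06,0.35,-0.11,0.12,-0.44, 1,0.1,-0.19,0.47,-0.17,0.18,-0.69, 1,0.1,-0.19,0.47,-0.17,0.18,-0.69, 1,0.1,-0.19,0.47,-0.17,0.18,-0.69, 1,0.03,-0.4,0.56,-0.24,0.23,-0.96, 1,0.03,-0.4,0.56,-0.24,0.23,-0.96, 1,0.03,-0.4,0.56,-0.24,0.23,-0.96, 1,0.03,-0.4,0.56,-0.24,0.23,-0.96]'
cat > to.py <<'E'
import sys
from push import *
def show(P_,qg,N):
    q0=r.get_state()['q'];so=ik(*P_,np.array(qg),None,1)
    print('target',P_[0].round(3),so)
    if so:
        for k,x in enumerate(path(q0,so[0],N),1): print(x.tolist(),fk(q0+(so[0]-q0)*k/N)[:3,3].round(3))
    print('direct',goal(*P_))
E
python3 - <<'E'
from to import *
cur();show(pp(12,np.pi,-.009,s=-.024,back=.10),[-.09,.54,-.49,2.41,1.4,.37,-.38],5)
E
```

```text
clock: 5.85
tool_pos: [0.5593, -0.103, 0.2651]
eef_rot: [0.809, 0.522, -0.122, 0.241]
contact_force: [0.6, 0.2, -0.0]
opening: 1.0
finger_force: 0.0
tcp [ 0.5593 -0.103   0.2651] q [-0.08  0.61 -0.2   1.83  0.82  0.99 -1.24] F [ 0.6  0.2 -0. ] open 1.0 ff 0.0 t 5.85
target [0.402 0.102 0.18 ] [array([-0.09,  0.54, -0.49,  2.41,  1.4 ,  0.37, -0.38])]
[0.2, -0.15, 0.01, -0.05, 0.05, -0.22] [ 0.554 -0.069  0.245]
[0.42, -0.37, -0.02, -0.1, 0.1, -0.45] [ 0.538 -0.03   0.225]
[0.62, -0.68, -0.07, -0.16, 0.15, -0.68] [0.508 0.013 0.206]
[0.77, -1.08, -0.15, -0.22, 0.21, -0.91] [0.463 0.058 0.191]
[0.84, -1.56, -0.25, -0.28, 0.27, -1.14] [0.402 0.098 0.179]
direct (array([ 0.883, -1.559, -0.277]), array([-0.286,  0.277, -1.144]))
```

```bash
python3 -m pendant '[1,0.2,-0.15,0.01,-0.05,0.05,-0.22, 1,0.2,-0.15,0.01,-0.05,0.05,-0.22, 1,0.42,-0.37,-0.02,-0.1,0.1,-0.45, 1,0.42,-0.37,-0.02,-0.1,0.1,-0.45, 1,0.42,-0.37,-0.02,-0.1,0.1,-0.45, 1,0.62,-0.68,-0.07,-0.16,0.15,-0.68, 1,0.62,-0.68,-0.07,-0.16,0.15,-0.68, 1,0.62,-0.68,-0.07,-0.16,0.15,-0.68, 0.5,0.76,-1,-0.13,-0.21,0.2,-0.87, 0.5,0.76,-1,-0.13,-0.21,0.2,-0.87, 0.5,0.76,-1,-0.13,-0.21,0.2,-0.87]'
python3 - <<'E'
from to import *
cur();show(pp(12,np.pi,-.009,s=-.024,back=.10),[-.09,.54,-.49,2.41,1.4,.37,-.38],2)
E
```

```text
clock: 6.95
tool_pos: [0.4729, 0.0471, 0.1906]
eef_rot: [0.265, 0.951, -0.048, 0.152]
contact_force: [0.5, 0.1, 0.4]
opening: 0.757
finger_force: 0.0
tcp [0.4729 0.0471 0.1906] q [-0.07  0.57 -0.47  2.27  1.29  0.55 -0.62] F [0.5 0.1 0.4] open 0.757 ff 0.0 t 6.95
target [0.402 0.102 0.18 ] [array([-0.09,  0.54, -0.49,  2.41,  1.4 ,  0.37, -0.38])]
[0.26, 0.01, -0.04, -0.04, 0.03, -0.14] [0.44  0.078 0.184]
[0.54, -0.0, -0.11, -0.08, 0.07, -0.27] [0.402 0.098 0.179]
direct (array([ 0.585,  0.071, -0.119]), array([-0.082,  0.068, -0.277]))
```

```bash
python3 -m pendant '[0.5,0.58,0.07,-0.12,-0.08,0.07,-0.27, 0.5,0.58,0.07,-0.12,-0.08,0.07,-0.27, 0.5,0.58,0.07,-0.12,-0.08,0.07,-0.27, 0.5,0.58,0.07,-0.12,-0.08,0.07,-0.27, 0.5,0.58,0.07,-0.12,-0.08,0.07,-0.27]'
python3 - <<'E'
from to import *
cur();w=snap('wrist','w3.png')
top=G+.011*nw
for nm,p in dict(top=top,up=top+.018*sw,dn=top-.018*sw,base=G-.023*nw).items(): print(nm,np.round(proj(w,p)))
print('near pose'); show(pp(12,np.pi,-.009,s=-.024),[.05,.85,-.7,2.4,1.7,.6,-.6],1)
E
```

```text
clock: 7.45
tool_pos: [0.4049, 0.1014, 0.1799]
eef_rot: [0.055, 0.993, -0.006, 0.104]
contact_force: [0.1, 0.6, 0.7]
opening: 0.498
finger_force: 0.0
tcp [0.4049 0.1014 0.1799] q [-0.08  0.55 -0.56  2.39  1.37  0.42 -0.4 ] F [0.1 0.6 0.7] open 0.498 ff 0.0 t 7.45
top [308. 274.]
up [309. 303.]
dn [308. 246.]
base [311. 275.]
near pose
target [0.423 0.1   0.082] [array([ 0.08,  0.87, -0.76,  2.41,  1.83,  0.68, -0.75])]
[0.01, -0.05, 0.65, -0.0, -0.0, -0.02] [0.422 0.101 0.083]
direct (array([0.015, 0.003, 0.664]), array([-0.002, -0.001, -0.011]))
```

View pics/w3.png

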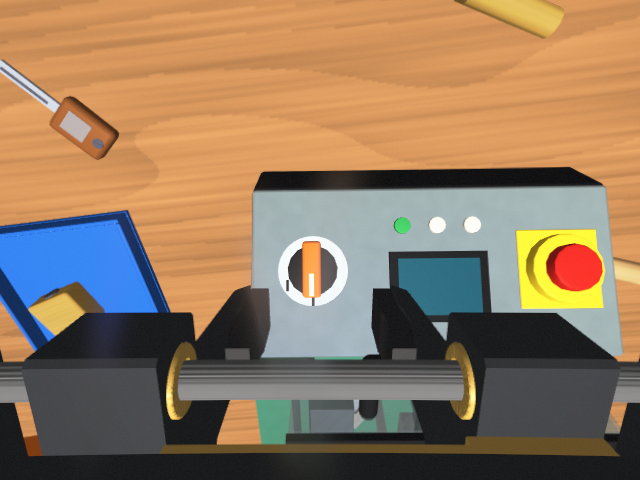

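The view shows the knob bar from (312,242) to (312,297). That is 3.5 px right and 5 px above the prediction, so I correct G by +2.2 mm in y and 3 mm down the slope, which agrees with the triangulation. My plan is to push the bar's lower end toward +y with the right finger, which keeps the gripper clear of the popping hood.

```bash
sed -i "s/^G=.*/G=M((-140.5,-83.3,97.3))/" kn.py
python3 - <<'E'
from to import *
for X in (-.009,-.027): print(goal(*pp(12,np.pi,X,s=-.024)))
E
```

```text
(array([0.034, 0.018, 0.671]), array([-0.002, -0.001, -0.011]))
(array([0.036, 0.138, 0.671]), array([-0.002, -0.001, -0.011]))
```

```bash
python3 -m pendant '[0.5,0.034,0.018,0.2,0,0,-0.01, 0.5,0.034,0.018,0.4,0,0,-0.01, 0.5,0.034,0.018,0.6,0,0,-0.01, 0.5,0.034,0.018,0.67,0,0,-0.01, 0.5,0.034,0.018,0.67,0,0,-0.01]'
python3 -m pendant '[0.5,0,0.04,0,0,0,0, 0.5,0,0.055,0,0,0,0]'
python3 -m pendant '[0.5,0,0.015,0,0,0,0, 0.5,0,0.03,0,0,0,0]'
python3 - <<'E'
from to import *
cur();w=snap('wrist','w4.png')
print(goal(*pp(12,np.pi,-.0265,s=-.024)))
E
```

```text
clock: 8.0
tool_pos: [0.4194, 0.1032, 0.0784]
eef_rot: [0.045, 0.994, -0.006, 0.102]
contact_force: [0.3, 0.5, 0.2]
opening: 0.502
finger_force: 0.0
clock: 8.2
tool_pos: [0.4199, 0.1106, 0.0805]
eef_rot: [0.044, 0.994, -0.007, 0.103]
contact_force: [0.4, -6.1, -5.5]
opening: 0.502
finger_force: 2.8
clock: 8.4
tool_pos: [0.4197, 0.1127, 0.0803]
eef_rot: [0.045, 0.994, -0.009, 0.103]
contact_force: [-0.9, -7.7, -5.6]
opening: 0.497
finger_force: 4.3
tcp [0.4197 0.1127 0.0803] q [-0.1   0.84 -0.59  2.42  1.9   0.58 -0.91] F [-0.9 -7.7 -5.6] open 0.497 ff 4.3 t 8.4
(array([-0.014,  0.048,  0.003]), array([-0.005, -0.002,  0.001]))
```

```bash
python3 -m pendant '[0.5,0,0.03,0,0,0,0, 0.5,0,0.06,0,0,0,0, 0.5,0,0.06,0,0,0,0]'
python3 - <<'E'
from to import *
cur();a=snap('scene');w=snap('wrist')
c=a['img'][205:260,325:385,::-1];c=cv2.resize(c,None,fx=7,fy=7,interpolation=cv2.INTER_CUBIC)
cv2.imwrite('pics/c5.png',np.hstack([cv2.resize(w['img'][200:360,220:430,::-1],(510,385)),c[:385,:290]]))
E
```

```text
clock: 8.75
tool_pos: [0.4204, 0.1225, 0.0804]
eef_rot: [0.044, 0.994, -0.009, 0.103]
contact_force: [-1.8, -5.7, -1.3]
opening: 0.501
finger_force: 2.6
tcp [0.4204 0.1225 0.0804] q [-0.12  0.84 -0.59  2.41  1.88  0.58 -0.91] F [-1.8 -5.7 -1.3] open 0.501 ff 2.6 t 8.75
```

View pics/c5.png

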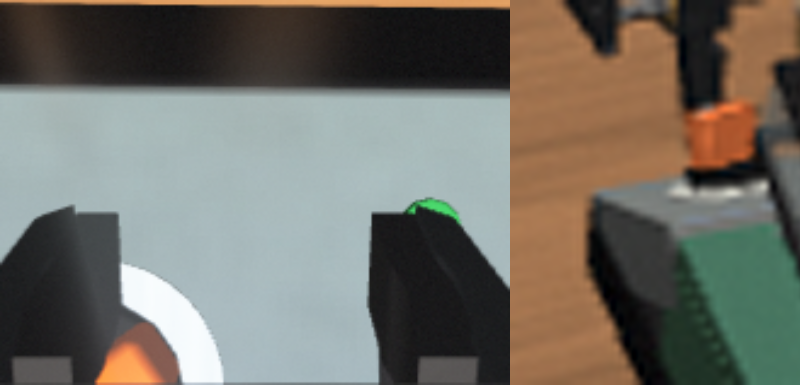

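The knob is turned well over (bar visibly rotated, about 45° or more). I push on until the force shows the stop.

```bash
python3 -m pendant '[0.5,0,0.02,0,0,0,0, 0.5,0,0.02,0,0,0,0]'
python3 -m pendant '[0.5,0,0.02,0,0,0,0, 0.5,0,0.02,0,0,0,0]'
python3 - <<'E'
from to import *
cur();w=snap('wrist');a=snap('scene')
cv2.imwrite('pics/c6.png',cv2.resize(np.hstack([w['img'][220:360,220:430,::-1],a['img'][190:330,325:485,::-1]]),None,fx=2.1,fy=2.1,interpolation=cv2.INTER_CUBIC))
E
```

```text
clock: 9.05
tool_pos: [0.4203, 0.1254, 0.0805]
eef_rot: [0.044, 0.994, -0.009, 0.102]
contact_force: [-2.2, -6.3, -1.2]
opening: 0.498
finger_force: 2.6
clock: 9.25
tool_pos: [0.4197, 0.1273, 0.0803]
eef_rot: [0.045, 0.994, -0.009, 0.102]
contact_force: [-3.5, -7.2, -2.4]
opening: 0.504
finger_force: 3.4
tcp [0.4197 0.1273 0.0803] q [-0.13  0.84 -0.59  2.4   1.87  0.58 -0.91] F [-3.5 -7.2 -2.4] open 0.504 ff 3.4 t 9.25
```

View pics/c6.png

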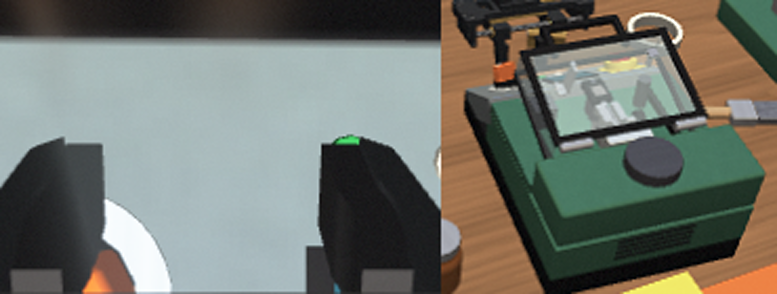

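```bash
python3 -m pendant '[0.5,-0.015,0.005,0,0,0,0, 0.5,-0.02,0.005,0,0,0,0]'
python3 -m pendant '[0.5,-0.015,0.005,0,0,0,0, 0.5,-0.02,0.005,0,0,0,0]'
python3 -m pendant '[0.5,-0.015,0.005,0,0,0,0, 0.5,-0.02,0.005,0,0,0,0]'
```

```text
clock: 9.55
tool_pos: [0.4202, 0.1272, 0.0804]
eef_rot: [0.044, 0.994, -0.01, 0.099]
contact_force: [-9.4, -7.9, -2.4]
opening: 0.5
finger_force: 5.9
clock: 9.75
tool_pos: [0.4205, 0.1272, 0.0805]
eef_rot: [0.044, 0.994, -0.01, 0.096]
contact_force: [-15.1, -7.9, -2.3]
opening: 0.501
finger_force: 8.1
clock: 9.95
tool_pos: [0.4207, 0.1273, 0.0806]
eef_rot: [0.044, 0.995, -0.01, 0.094]
contact_force: [-19.9, -7.9, -3.1]
opening: 0.499
finger_force: 10.2
```

The force rises with no further motion, so the knob is hard against its stop. I let it go by backing off toward the robot and then up.

```bash
python3 -m pendant '[0.5,0.2,-0.02,-0.1,0,0,0, 0.5,0.2,-0.02,-0.3,0,0,0, 0.5,0.2,-0.02,-0.6,0,0,0, 0.5,0.2,-0.02,-0.9,0,0,0, 0.5,0.2,-0.02,-0.9,0,0,0]'
python3 - <<'E'
from to import *
cur();w=snap('wrist');a=snap('scene')
cv2.imwrite('pics/c7.png',np.hstack([cv2.resize(w['img'][:,:,::-1],(400,300)),cv2.resize(a['img'][190:310,325:485,::-1],(400,300),interpolation=cv2.INTER_CUBIC)]))
E
```

```text
clock: 10.45
tool_pos: [0.3738, 0.1361, 0.2106]
eef_rot: [0.042, 0.994, -0.005, 0.105]
contact_force: [0.7, 0.2, -0.6]
opening: 0.502
finger_force: 0.0
tcp [0.3738 0.1361 0.2106] q [-0.2   0.46 -0.54  2.4   1.14  0.41 -0.27] F [ 0.7  0.2 -0.6] open 0.502 ff 0.0 t 10.45
```

View pics/c7.png

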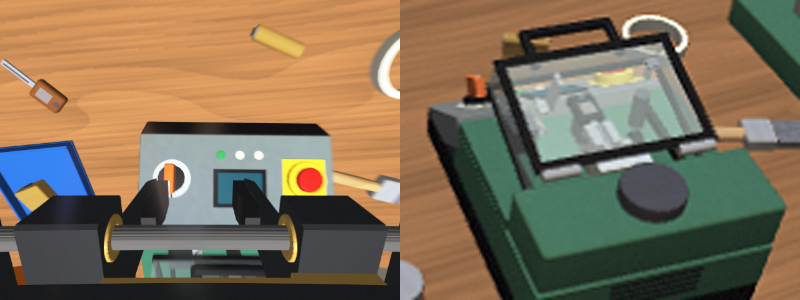

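The knob bar is upright again at (170,180) in the left half, and the hood has popped (handle raised in the right half). I refit the machine pose using all the wrist views before gripping the handle.

```bash
cat > refit.py <<'E'
from to import *
s=r.get_state();w=snap('wrist');a=snap('scene')
def mat(p,q):
    T=np.eye(4);T[:3,3]=p;T[:3,:3]=R.from_quat(q).as_matrix() if len(q)==4 else q;return T
s=r.get_state();X=np.linalg.inv(mat(s['tool_pos'],s['eef_rot']))@w['cam_to_world']
def cam(p,q): return dict(mtx=w['mtx'],k1=w['k1'],cam_to_world=mat(p,np.array(q)/np.linalg.norm(q))@X)
w1=cam([.4218,.0275,.2989],[.981,.096,.167,-.036]);w2=cam([.3981,.0503,.2981],[.976,.008,.217,.028]);w3=cam([.4049,.1014,.1799],[.055,.993,-.006,.104])
C=lambda u,v:(u/4.4+325,v/4.4+195)
obs=[(w1,(92,228),(-175,130,45)),(w1,(307,294),(-175,-130,45)),(w2,(64,278),(-175,130,45)),(w2,(306,301),(-175,-130,45)),(w3,(253,192),(-175,-130,45)),(w3,(606,185),(-175,130,45)),
(w1,(118,166),(-103,50,147)),(w1,(235,200),(-103,-50,147)),(w2,(99,195),(-103,50,147)),(w2,(228,213),(-103,-50,147)),
(w1,(64,94),(-63,100,165)),(w1,(298,165),(-63,-100,165)),(w2,(32,133),(-63,100,165)),(w2,(291,161),(-63,-100,165)),
(a,C(50,170),(-175,-130,45)),(a,C(612,516),(175,130,0))]
def K(k,h): 
    return (-175+k[0]*.819-h*.5736,k[1],45+k[0]*.5736+h*.819)
obk=[(w1,(272,240),34),(w2,(265,259),34),(w3,(311.5,269.5),34)]
obe=[(w1,(103,197),22),(w2,(81,238),22),(w3,(575,267),22)]
def f(p):
    return np.concatenate([np.array(proj(s,M(m,p)))-uv for s,uv,m in obs]+[np.array(proj(s,M(K(p[3:5],h),p)))-uv for s,uv,h in obk]+[np.array(proj(s,M(K((p[5],p[4]+175),h),p)))-uv for s,uv,h in obe])
o=least_squares(f,[.5847,.1623,-.0909,60,-85,60],loss='soft_l1',x_scale=[.01,.01,.01,1,1,1]);print(o.x.round(4));print(f(o.x).reshape(-1,2).round(1).tolist())
E
python3 refit.py
```

```text
[  0.5841   0.1631  -0.0912  65.1297 -85.0021  61.8998]
[[-6.1, -0.0], [-2.7, 0.3], [-1.6, -0.6], [0.6, -1.4], [-3.7, -0.9], [-4.7, -1.3], [2.3, -0.9], [-4.9, -2.3], [4.3, -0.4], [-3.7, -5.7], [0.8, 2.2], [-1.0, -0.7], [2.7, -0.3], [-3.8, 0.8], [-1.2, -2.0], [0.5, -0.6], [-8.1, 12.7], [-0.9, 0.7], [-3.0, 7.0], [-3.1, 1.4], [-1.6, 0.3], [-2.1, 0.7]]
```

```bash
sed -i "s/^P=.*/P=[0.584,0.1645,-0.091]/" g.py
sed -i "s/^G=.*/G=M((-140.5,-85,97.3))/" kn.py
cat >> to.py <<'E'
def hp(h,x=-178,z=-18,y=0):
    c,s=np.cos(h),np.sin(h);return M((75+c*x+s*z,y,165-s*x+c*z))
def hpose(h,tz,tilt=0,up=0,off=.019):
    Rg=RT(tilt,tz=tz);return hp(h)+(off-up)*Rg[:,2],Rg
E
python3 - <<'E'
from to import *
q0=r.get_state()['q']
for tz in (np.pi/2,3*np.pi/2):
  for h,up in ((.26,.08),(.26,0),(.6,0),(.9,0),(1.24,0)):
    P_=hpose(h,tz,up=up);so=ik(*P_,q0,None,6,3)
    u=[];[u.append(x) for x in so if not any(np.abs(x-y).max()<.15 for y in u)]
    print(round(tz,1),h,up,P_[0].round(3),*[x.tolist() for x in u[:3]])
E
```

```text
1.6 0.26 0.08 [0.483 0.174 0.254] [0.28, 0.82, -1.27, 1.85, 0.86, 1.17, 1.75] [-1.08, 0.89, 1.32, 1.88, -0.95, 1.18, -2.65]
1.6 0.26 0 [0.483 0.174 0.174] [0.21, 0.89, -1.13, 1.93, 0.98, 1.01, 1.67] [-0.98, 0.88, 1.03, 1.96, -0.99, 0.92, -2.65]
1.6 0.6 0 [0.502 0.172 0.232] [0.26, 0.85, -1.22, 1.83, 0.89, 1.14, 1.77] [-1.03, 0.91, 1.25, 1.86, -0.97, 1.15, -2.65]
1.6 0.9 0 [0.534 0.169 0.274] [0.27, 0.84, -1.26, 1.69, 0.84, 1.26, 1.88] [-1.01, 0.96, 1.39, 1.72, -0.98, 1.34, -2.65]
1.6 1.24 0 [0.584 0.164 0.309] [0.25, 0.85, -1.24, 1.51, 0.81, 1.37, 2.0]
4.7 0.26 0.08 [0.483 0.174 0.254] [-0.15, 0.54, -0.45, 1.87, 0.32, 0.79, -0.86]
4.7 0.26 0 [0.483 0.174 0.174] [-0.18, 0.67, -0.42, 1.95, 0.45, 0.61, -0.97]
4.7 0.6 0 [0.502 0.172 0.232] [-0.14, 0.6, -0.45, 1.85, 0.36, 0.77, -0.87]
4.7 0.9 0 [0.534 0.169 0.274] [-0.11, 0.58, -0.46, 1.71, 0.31, 0.92, -0.79]
4.7 1.24 0 [0.584 0.164 0.309] [-0.09, 0.62, -0.47, 1.53, 0.3, 1.07, -0.72]
```

Run:
```python
from to import *
show(hpose(.26,3*np.pi/2,up=.09),[-.15,.54,-.45,1.87,.32,.79,-.86],4)
```

```text
target [0.483 0.174 0.264] [array([-0.15,  0.53, -0.45,  1.86,  0.3 ,  0.82, -0.84])]
[-0.3, 0.0, -0.01, 0.03, -0.01, 0.26] [0.418 0.14  0.22 ]
[-0.51, 0.03, -0.05, 0.06, 0.01, 0.52] [0.447 0.141 0.232]
[-0.65, 0.11, -0.12, 0.08, 0.04, 0.77] [0.467 0.153 0.246]
[-0.76, 0.28, -0.23, 0.1, 0.11, 1.0] [0.481 0.176 0.265]
direct (array([-0.761,  0.315, -0.218]), array([0.104, 0.105, 1.   ]))
```

```bash
python3 -m pendant '[0.3,-0.1,0,-0.15,0.02,0,0.1, 0.3,-0.25,0,-0.2,0.03,0,0.2, 0.3,-0.3,0,-0.2,0.03,0,0.3, 0.3,-0.45,0,-0.2,0.05,0,0.4, 0.3,-0.5,0.03,-0.2,0.06,0.01,0.5, 0.3,-0.6,0.08,-0.2,0.07,0.03,0.6, 0.3,-0.65,0.12,-0.2,0.08,0.05,0.7, 0.3,-0.7,0.2,-0.2,0.09,0.07,0.8, 0.3,-0.76,0.315,-0.22,0.1,0.1,1, 0.3,-0.76,0.315,-0.22,0.1,0.1,1, 0.3,-0.76,0.315,-0.22,0.1,0.1,1, 0.3,-0.76,0.315,-0.22,0.1,0.1,1]'
python3 - <<'E'
from to import *
cur();w=snap('wrist','w8.png')
for y in (-50,0,50): print(y,np.round(proj(w,hp(.26,y=y))))
g=cv2.cvtColor(w['img'],cv2.COLOR_RGB2GRAY)
for c in (240,320,400): print(c,' '.join(str(v) for v in g[0:480:8,c]))
for rr in (200,260): print(rr,' '.join(str(v) for v in g[rr,0:640:12]))
E
```

```text
clock: 11.85
tool_pos: [0.4824, 0.1718, 0.2617]
eef_rot: [0.739, 0.673, -0.001, 0.004]
contact_force: [-0.1, -0.4, 0.7]
opening: 0.299
finger_force: 0.0
tcp [0.4824 0.1718 0.2617] q [-0.19  0.53 -0.39  1.87  0.28  0.8  -0.82] F [-0.1 -0.4  0.7] open 0.299 ff 0.0 t 11.85
-50 [323. 326.]
0 [323. 252.]
50 [322. 168.]
240 167 164 163 159 159 161 163 166 175 176 174 174 174 167 141 119 112 143 156 169 164 159 161 167 166 165 164 166 166 176 175 173 171 170 171 173 171 169 166 170 34 32 29 27 33 47 66 131 137 146 29 30 31 28 26 29 83 26 28 28
320 170 168 168 166 170 170 138 176 181 179 177 177 180 180 179 177 177 174 177 176 31 52 74 71 69 68 70 68 69 68 67 69 69 70 70 71 70 69 69 68 65 66 62 165 153 73 78 126 137 144 127 126 126 126 124 123 90 49 45 43
400 155 156 158 157 158 156 132 135 136 121 88 52 36 19 21 22 23 21 29 37 41 40 41 42 43 43 42 43 40 43 39 44 40 43 43 42 43 41 41 40 28 27 26 28 30 47 64 131 137 146 26 28 26 25 24 27 82 26 27 25
200 170 153 161 148 152 162 160 171 154 166 165 163 164 166 162 163 152 171 164 166 165 172 253 171 88 85 42 51 174 173 149 102 149 18 41 224 223 219 214 213 249 223 222 222 212 215 253 252 195 41 111 134 134 133
260 159 141 169 150 153 154 161 169 168 157 163 169 161 170 166 153 160 173 164 175 170 171 172 174 171 171 55 63 170 174 54 151 151 44 58 224 225 225 224 223 223 225 224 215 215 253 253 169 39 124 135 44 44 111
```

Run:
```python
from to import *
w=cv2.cvtColor(cv2.imread('pics/w8.png'),cv2.COLOR_BGR2GRAY)
for rr in (190,230,280): print(rr,' '.join(str(v) for v in w[rr,296:420:3]))
P_=hpose(.26,3*np.pi/2);print(P_[0],goal(*P_))
```

```text
190 86 88 87 86 43 41 47 69 70 51 49 143 175 172 174 175 173 175 173 162 150 153 110 31 97 101 150 149 151 151 151 150 150 21 39 44 42 40 40 41 223 224
230 86 89 88 88 64 44 53 67 68 58 53 173 174 173 172 171 172 173 174 152 152 150 30 44 101 111 149 150 150 150 150 149 19 38 42 43 40 43 39 196 233 243
280 247 246 158 174 165 58 62 70 71 64 61 173 175 172 171 173 172 172 170 152 151 85 26 100 100 151 152 152 152 153 150 23 40 43 42 42 41 132 207 210 227 226
[0.4827757  0.17373692 0.17436532] (array([0.013, 0.001, 0.583]), array([0.003, 0.004, 0.   ]))
```

```bash
python3 -m pendant '[0.3,0.013,-0.016,0.2,0,0,0, 0.3,0.013,-0.016,0.4,0,0,0, 0.3,0.013,-0.016,0.5,0,0,0, 0.3,0.013,-0.016,0.57,0,0,0, 0.3,0.013,-0.016,0.57,0,0,0, 0,0.013,-0.016,0.57,0,0,0, 0,0.013,-0.016,0.57,0,0,0, 0,0.013,-0.016,0.57,0,0,0, 0,0.013,-0.016,0.57,0,0,0]' 25
python3 - <<'E'
from to import *
cur()
for h in (.4,.55,.7,.85,1.0,1.15,1.25): print(h,goal(*hpose(h,3*np.pi/2))[0])
E
```

```text
clock: 12.8
tool_pos: [0.482, 0.1753, 0.1785]
eef_rot: [0.739, 0.674, 0.003, 0.004]
contact_force: [4.1, -0.3, -0.7]
opening: 0.126
finger_force: 25.0
tcp [0.482  0.1753 0.1785] q [-0.24  0.65 -0.32  1.97  0.37  0.58 -0.91] F [ 4.1 -0.3 -0.7] open 0.126 ff 25.0 t 12.8
0.4 [-0.01   0.045 -0.134]
0.55 [-0.01   0.112 -0.3  ]
0.7 [-0.01   0.203 -0.454]
0.85 [-0.01   0.316 -0.593]
1.0 [-0.01   0.448 -0.713]
1.15 [-0.01   0.597 -0.812]
1.25 [-0.01   0.704 -0.865]
```

```bash
python3 -m pendant '[0,0,0.045,-0.13,0,0,0, 0,0,0.075,-0.22,0,0,0, 0,0,0.11,-0.3,0,0,0, 0,0,0.155,-0.38,0,0,0, 0,0,0.2,-0.45,0,0,0, 0,0,0.26,-0.53,0,0,0, 0,0,0.315,-0.59,0,0,0, 0,0,0.38,-0.65,0,0,0, 0,0,0.45,-0.71,0,0,0, 0,0,0.6,-0.81,0,0,0, 0,0,0.66,-0.845,0,0,0, 0,0,0.67,-0.85,0,0,0]'
python3 - <<'E'
from to import *
cur();p=r.get_state()['tool_pos']
c=min(np.linspace(.2,1.4,241),key=lambda h:np.linalg.norm(hpose(h,3*np.pi/2)[0]-p));print(c,hpose(c,0)[0]-p)
E
```

```text
clock: 14.0
tool_pos: [0.5754, 0.1664, 0.3099]
eef_rot: [0.739, 0.674, -0.002, 0.001]
contact_force: [-18.0, -4.2, 28.2]
opening: 0.124
finger_force: 25.0
tcp [0.5754 0.1664 0.3099] q [-0.13  0.6  -0.4   1.55  0.26  1.06 -0.69] F [-18.   -4.2  28.2] open 0.124 ff 25.0 t 14.0
1.2 [ 0.00233334 -0.00130361 -0.00453345]
```

```bash
python3 -m pendant '[0.35,0,0,0,0,0,0, 0.35,0,0,0,0,0,0, 0.35,0,0,-0.2,0,0,0, 0.35,0,0,-0.4,0,0,0, 0.35,0,0,-0.4,0,0,0]'
cat >> to.py <<'E'
def kp(tilt,roll,up=0,off=(-4,0,146),back=0):
    Rg=RT(tilt,tz=roll);return M((-26+off[0],off[1],off[2]+up*1000))+(.019-back)*Rg[:,2],Rg
def clr2(p,Rg,h):
    c,s=np.cos(h),np.sin(h)
    pts=[(-138,y,z) for y in range(-100,101,10) for z in (0,-12,-24,-36,-48)]+[(x,sy*100,z) for x in range(-138,0,15) for sy in (-1,1) for z in (0,-24,-48)]+[(-178,y,-18) for y in range(-50,51,10)]
    L=(np.array([M((75+c*x+s*z,y,165-s*x+c*z)) for x,y,z in pts])-p)@Rg*1000
    box=lambda lo,hi:round(np.linalg.norm(np.maximum(np.maximum(lo-L,L-hi),0),axis=1).min())
    return box(np.array([-37.5,-93.5,-250]),np.array([37.5,93.5,-64])),box(np.array([-12,-61,-64]),np.array([12,61,0]))
E
python3 - <<'E'
from to import *
cur();q0=r.get_state()['q'];p=r.get_state()['tool_pos']
for tilt in (30,38,45):
 for roll in (0,np.pi):
  for up,back in ((0,0),(.03,0),(.0,.10)):
    P_=kp(tilt,roll,up,back=back);so=ik(*P_,q0,None,6,4)
    u=[];[u.append(x) for x in so if not any(np.abs(x-y).max()<.15 for y in u)]
    print(tilt,round(roll),up,back,P_[0].round(3),clr2(*P_,1.2),*[x.tolist() for x in u[:2]])
E
```

```text
clock: 14.5
tool_pos: [0.5811, 0.1677, 0.3694]
eef_rot: [0.739, 0.674, 0.004, 0.004]
contact_force: [-0.7, -0.9, -0.1]
opening: 0.351
finger_force: 0.0
tcp [0.5811 0.1677 0.3694] q [-0.13  0.55 -0.41  1.44  0.23  1.19 -0.66] F [-0.7 -0.9 -0.1] open 0.351 ff 0.0 t 14.5
30 0 0 0 [0.564 0.166 0.13 ] (28, 57) [-0.64, 0.77, 0.22, 2.22, 2.69, 0.31, 1.44]
30 0 0.03 0 [0.564 0.166 0.16 ] (18, 50) [-0.68, 0.72, 0.29, 2.21, 2.71, 0.23, 1.43]
30 0 0.0 0.1 [0.514 0.171 0.216] (52, 62) [-0.85, 0.58, 0.43, 2.29, 2.69, 0.14, 1.41]
30 3 0 0 [0.564 0.166 0.13 ] (28, 57) [-0.07, 0.85, -0.7, 2.21, 1.92, 0.83, -0.81]
30 3 0.03 0 [0.564 0.166 0.16 ] (18, 50) [-0.09, 0.77, -0.66, 2.2, 1.84, 0.75, -0.75]
30 3 0.0 0.1 [0.514 0.171 0.216] (52, 62) [-0.17, 0.6, -0.62, 2.28, 1.71, 0.68, -0.74]
38 0 0 0 [0.566 0.166 0.131] (35, 56) [-0.62, 0.8, 0.13, 2.31, 2.59, 0.59, 1.47]
38 0 0.03 0 [0.566 0.166 0.161] (25, 49) [-0.65, 0.74, 0.16, 2.3, 2.56, 0.51, 1.52]
38 0 0.0 0.1 [0.504 0.172 0.21 ] (70, 76) [-0.72, 0.59, 0.11, 2.42, 2.35, 0.52, 1.65]
38 3 0 0 [0.566 0.166 0.131] (35, 56) [-0.08, 0.91, -0.76, 2.3, 2.09, 1.06, -1.0]
38 3 0.03 0 [0.566 0.166 0.161] (25, 49) [-0.09, 0.83, -0.74, 2.29, 2.03, 0.99, -0.96]
38 3 0.0 0.1 [0.504 0.172 0.21 ] (70, 76) [-0.18, 0.68, -0.74, 2.4, 1.92, 0.95, -1.03]
45 0 0 0 [0.568 0.166 0.133] (41, 55) [-0.64, 0.86, 0.08, 2.38, 2.57, 0.82, 1.43]
45 0 0.03 0 [0.568 0.166 0.163] (31, 48) [-0.65, 0.78, 0.09, 2.37, 2.53, 0.76, 1.48]
45 0 0.0 0.1 [0.497 0.172 0.203] (86, 87) [-0.71, 0.67, -0.03, 2.51, 2.33, 0.83, 1.55]
45 3 0 0 [0.568 0.166 0.133] (41, 55) [-0.12, 0.97, -0.76, 2.36, 2.19, 1.26, -1.13]
45 3 0.03 0 [0.568 0.166 0.163] (31, 48) [-0.12, 0.89, -0.76, 2.36, 2.14, 1.2, -1.1]
45 3 0.0 0.1 [0.497 0.172 0.203] (86, 87) [-0.25, 0.77, -0.77, 2.5, 2.01, 1.21, -1.23]
```

```bash
python3 -m pendant '[0.6,0,-0.3,0,0,0,0, 0.6,0,-0.6,0,0,0,0, 0.6,0,-0.75,0,0,0,0, 0.6,0,-0.75,0.1,0,0,0]'
python3 - <<'E'
from to import *
cur();show(kp(38,np.pi,.03,back=.11),[-.18,.65,-.74,2.4,1.9,.95,-1.03],6)
E
```

```text
clock: 14.9
tool_pos: [0.4646, 0.1777, 0.351]
eef_rot: [0.737, 0.675, 0.001, 0.003]
contact_force: [0.4, 0.6, -1.1]
opening: 0.601
finger_force: 0.0
tcp [0.4646 0.1777 0.351 ] q [-0.16  0.4  -0.44  1.77  0.21  1.01 -0.77] F [ 0.4  0.6 -1.1] open 0.601 ff 0.0 t 14.9
target [0.498 0.172 0.248] [array([-0.21,  0.56, -0.69,  2.39,  1.82,  0.84, -0.95])]
[-0.31, 0.05, 0.21, -0.05, -0.11, -0.12] [0.472 0.132 0.32 ]
[-0.51, 0.15, 0.35, -0.1, -0.21, -0.27] [0.484 0.101 0.3  ]
[-0.57, 0.25, 0.44, -0.15, -0.28, -0.42] [0.499 0.09  0.286]
[-0.49, 0.32, 0.52, -0.21, -0.32, -0.59] [0.511 0.101 0.274]
[-0.3, 0.31, 0.61, -0.26, -0.34, -0.77] [0.512 0.13  0.261]
[-0.03, 0.18, 0.71, -0.32, -0.32, -0.96] [0.495 0.172 0.246]
direct (array([-0.015,  0.223,  0.69 ]), array([-0.328, -0.326, -0.958]))
```

```bash
python3 -m pendant '[0.8,-0.31,0.05,0.21,-0.05,-0.11,-0.12, 0.8,-0.31,0.05,0.21,-0.05,-0.11,-0.12, 0.8,-0.51,0.15,0.35,-0.1,-0.21,-0.27, 0.8,-0.51,0.15,0.35,-0.1,-0.21,-0.27, 0.8,-0.57,0.25,0.44,-0.15,-0.28,-0.42, 0.8,-0.57,0.25,0.44,-0.15,-0.28,-0.42, 0.8,-0.49,0.32,0.52,-0.21,-0.32,-0.59, 0.8,-0.49,0.32,0.52,-0.21,-0.32,-0.59, 0.8,-0.3,0.31,0.6,-0.26,-0.34,-0.77, 0.8,-0.3,0.31,0.6,-0.26,-0.34,-0.77, 0.8,-0.02,0.22,0.69,-0.33,-0.33,-0.96, 0.8,-0.02,0.22,0.69,-0.33,-0.33,-0.96]'
python3 -m pendant '[0.8,0,0,0,0,0,0, 0.8,0,0,0,0,0,0]'
python3 - <<'E'
from to import *
cur();w=snap('wrist','w9.png')
print(proj(w,M((-26,0,146))),proj(w,M((-26,0,152))),'ends',proj(w,M((-47,0,152))),proj(w,M((38,0,146))))
print('fix',goal(*kp(38,np.pi,.03,back=.11)))
E
```

```text
clock: 16.1
tool_pos: [0.4986, 0.178, 0.2449]
eef_rot: [0.042, 0.945, -0.014, 0.325]
contact_force: [2.3, -0.9, 0.5]
opening: 0.799
finger_force: 0.0
clock: 16.3
tool_pos: [0.5005, 0.1689, 0.2463]
eef_rot: [0.052, 0.944, -0.019, 0.326]
contact_force: [0.5, -0.1, 0.7]
opening: 0.799
finger_force: 0.0
tcp [0.5005 0.1689 0.2463] q [-0.46  0.52 -0.35  2.39  1.89  0.69 -1.07] F [ 0.5 -0.1  0.7] open 0.799 ff 0.0 t 16.3
(np.float64(327.43236304358993), np.float64(213.74178132398174)) (np.float64(327.4917440625944), np.float64(220.3415169919398)) ends (np.float64(327.33716029349654), np.float64(200.49211954663946)) (np.float64(327.80928321187895), np.float64(261.50013920336085))
fix (array([ 0.012,  0.017, -0.017]), array([-0.009,  0.002, -0.009]))
```

View pics/w9.png

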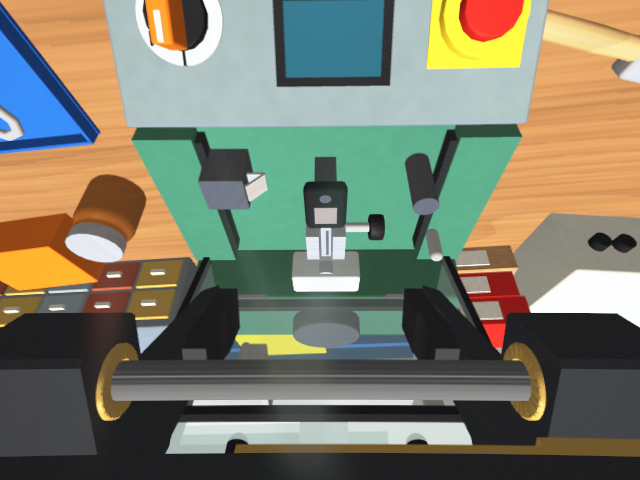

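The vice view shows the key head at columns 305–347 and rows 182–228, the blade in the channel down to about row 258, the kicker pin at (421,185) and the latch case at (228,180). The head sits a few pixels robotward of the prediction, so I measure it numerically from two wrist positions.

```bash
cat > keyfit.py <<'E'
from to import *
def dark(w):
    g=cv2.cvtColor(w['img'],cv2.COLOR_RGB2GRAY);return g
def pred(w,c,yaw):
    # head box corners + blade tip
    Rz=R.from_euler('z',yaw).as_matrix();pts=[(sx*.021,sy*.015,sz*.006) for sx in(-1,1) for sy in(-1,1) for sz in(-1,1)]
    pr=np.array([proj(w,c+Rz@np.array(q)) for q in pts]);return pr.min(0).round(1),pr.max(0).round(1),np.round(proj(w,c+Rz@np.array([.064,0,0])),1)
E
python3 - <<'E'
from keyfit import *
w=snap('wrist')
g=dark(w)
print('pred',pred(w,M((-26,0,146)),P[2]))
for c in (311,326,341): print(c,'from 170 step2',' '.join(str(v) for v in g[170:270:2,c]))
for rr in (190,196,205,220): print(rr,'from 290 step2',' '.join(str(v) for v in g[rr,290:362:2]))
E
```

```text
pred (array([303.3, 185.8]), array([348.9, 237. ]), array([326.8, 260.6]))
311 from 170 step2 154 152 152 151 152 76 27 30 31 40 49 50 50 51 52 52 52 53 52 53 52 52 51 56 54 55 55 55 62 111 112 112 113 232 237 234 238 233 237 233 236 238 235 234 190 140 142 139 142 142
326 from 170 step2 62 64 63 61 61 42 37 40 42 50 58 57 95 123 123 124 61 62 96 191 191 193 192 192 191 194 174 68 102 232 125 132 130 131 131 132 133 131 133 133 132 133 218 142 141 120 121 121 122 120
341 from 170 step2 149 149 151 150 148 81 43 43 46 50 56 58 59 59 57 59 60 60 61 62 60 61 59 61 63 62 63 61 105 114 114 113 115 235 237 232 237 232 236 232 236 237 235 233 170 139 139 137 139 140
190 from 290 step2 154 152 153 152 154 153 48 39 41 49 48 49 49 51 54 53 55 56 58 57 56 59 59 59 60 60 56 49 105 150 150 150 152 150 151 150
196 from 290 step2 151 148 149 150 149 151 101 42 48 49 49 50 52 53 72 127 122 122 123 122 60 60 61 61 60 59 57 53 136 150 151 152 150 150 149 149
205 from 290 step2 152 153 151 150 152 150 147 41 48 50 52 52 56 56 57 59 61 61 62 62 61 64 66 60 64 62 57 57 149 150 149 150 150 148 147 146
220 from 290 step2 153 153 153 153 153 151 150 112 48 49 55 58 195 195 194 195 193 194 194 192 192 192 190 67 66 63 61 73 149 148 149 150 149 148 147 146
```

```bash
python3 -m pendant '[0.8,0.012,0.017,0.15,-0.01,0,-0.01, 0.8,0.012,0.017,0.3,-0.01,0,-0.01, 0.8,0.012,0.017,0.3,-0.01,0,-0.01, 0.8,0.012,0.017,0.3,-0.01,0,-0.01]'
python3 - <<'E'
from keyfit import *
w=snap('wrist');cur()
g=dark(w)
print('pred',pred(w,M((-26,0,146)),P[2]),pred(w,M((-30,0,146)),P[2]),pred(w,M((-26,0,142)),P[2]))
c0=int(proj(w,M((-26,0,146)))[0])
for c in (c0-18,c0+18): print(c,'from 140 step2',' '.join(str(v) for v in g[140:270:2,c]))
for rr in (190,200,215): print(rr,'from 280 step2',' '.join(str(v) for v in g[rr,280:372:2]))
E
```

```text
clock: 16.8
tool_pos: [0.5272, 0.1698, 0.2103]
eef_rot: [0.041, 0.944, -0.014, 0.327]
contact_force: [-0.6, 0.2, 0.0]
opening: 0.801
finger_force: 0.0
tcp [0.5271 0.1701 0.2108] q [-0.4   0.62 -0.37  2.37  2.05  0.74 -1.16] F [0.3 0.  0.6] open 0.804 ff 0.0 t 16.85
pred (array([292.9, 201.1]), array([347.9, 259.3]), array([319.8, 283.6])) (array([292.5, 196.4]), array([348.4, 255.9]), array([319.8, 280.9])) (array([293.2, 195.8]), array([347.6, 254.1]), array([319.8, 278.9]))
302 from 140 step2 155 156 156 154 156 155 155 155 156 156 158 158 158 159 159 159 158 158 160 159 158 157 158 158 158 157 155 23 24 25 28 33 41 49 51 49 50 51 52 51 52 52 53 52 55 53 53 54 53 54 56 55 55 59 114 116 118 115 122 242 242 238 243 237 242
338 from 140 step2 157 156 156 156 155 153 156 156 156 158 158 157 156 157 159 157 158 157 156 153 153 154 155 155 155 155 156 72 48 46 48 49 56 62 63 62 64 63 63 65 62 65 65 64 64 65 65 66 67 68 66 68 68 84 120 118 119 119 122 240 240 237 241 235 241
190 from 280 step2 159 159 159 161 162 160 158 158 157 158 156 157 153 60 61 60 62 63 62 63 64 65 68 66 68 72 155 156 155 155 156 155 155 154 154 155 155 156 156 157 157 155 156 155 157 157
200 from 280 step2 160 159 160 160 158 158 35 28 28 24 26 28 27 30 31 34 31 35 39 41 41 43 46 46 48 48 49 50 49 48 48 46 129 155 157 156 155 156 156 158 154 155 156 156 157 156
215 from 280 step2 158 156 156 156 156 157 64 44 47 50 51 49 50 53 54 69 131 129 124 128 128 128 122 64 64 64 67 66 67 64 61 57 155 154 153 155 155 155 155 154 155 155 154 154 153 154
```

Run:
```python
from keyfit import *
w=snap('wrist')
for dx in (0,-3,-6): print(dx,'jaw front top',np.round([proj(w,M((3+dx,y,146))) for y in (-10,10)],1).tolist(),'rear',np.round(proj(w,M((35+dx,-10,146))),1), 'c140',pred(w,M((-26+dx,0,140)),P[2])[:2],'c146',pred(w,M((-26+dx,0,146)),P[2])[:2])
g=dark(w);print(' '.join(str(v) for v in g[240:310:2,302]))
# kicker tip / latch case check
print('kicker',proj(w,M((-30,70,189))))
```

```text
0 jaw front top [[304.4, 257.5], [334.5, 257.6]] rear [305.7 281.1] c140 (array([292.8, 192.8]), array([346.8, 251. ])) c146 (array([292.4, 200.7]), array([347.3, 258.8]))
-3 jaw front top [[304.3, 255.1], [334.7, 255.2]] rear [305.6 279. ] c140 (array([292.5, 189.2]), array([347.2, 248.4])) c146 (array([292.1, 197.1]), array([347.7, 256.3]))
-6 jaw front top [[304.2, 252.5], [334.9, 252.7]] rear [305.5 277. ] c140 (array([292.2, 185.5]), array([347.6, 245.7])) c146 (array([291.7, 193.5]), array([348. , 253.7]))
56 57 58 71 114 116 115 115 150 243 242 238 242 238 240 238 241 242 240 239 217 144 145 143 146 145 148 147 151 145 236 253 254 253 253
kicker (np.float64(452.9095627185329), np.float64(293.1891633356244))
```

Run:
```python
from to import *
for up in (0,.05): print(up,goal(*kp(38,np.pi,up,off=(-6,-1,140))),kp(38,np.pi,up,off=(-6,-1,140))[0],clr2(*kp(38,np.pi,up,off=(-6,-1,140)),1.2))
```

```text
0 (array([ 0.161, -0.013,  0.603]), array([0.003, 0.003, 0.003])) [0.5636907  0.16534911 0.1250278 ] (39, 58)
0.05 (array([-0.045, -0.013,  0.341]), array([0.003, 0.003, 0.003])) [0.5636907  0.16534911 0.1750278 ] (22, 46)
```

```bash
python3 -m pendant '[0.6,0.05,-0.013,0.2,0,0,0, 0.6,0.11,-0.013,0.4,0,0,0, 0.6,0.14,-0.013,0.52,0,0,0, 0.6,0.16,-0.013,0.6,0,0,0, 0.6,0.16,-0.013,0.6,0,0,0]'
python3 -m pendant '[0,0,0,0,0,0,0, 0,0,0,0,0,0,0, 0,0,0,0,0,0,0, 0,0,0,0,0,0,0, 0,0,0,0,0,0,0]' 20
python3 - <<'E'
from to import *
cur();print(kp(38,np.pi,0,off=(-6,-1,140))[0])
E
```

```text
clock: 17.4
tool_pos: [0.5638, 0.1649, 0.1242]
eef_rot: [0.04, 0.944, -0.014, 0.327]
contact_force: [-0.5, -1.2, -0.6]
opening: 0.599
finger_force: 0.0
clock: 17.9
tool_pos: [0.5638, 0.1654, 0.1257]
eef_rot: [0.039, 0.944, -0.013, 0.328]
contact_force: [-2.0, 0.4, 7.1]
opening: 0.336
finger_force: 20.0
tcp [0.5638 0.1654 0.1257] q [-0.34  0.85 -0.4   2.34  2.24  0.88 -1.28] F [-2.   0.4  7.1] open 0.336 ff 20.0 t 17.9
[0.5636907  0.16534911 0.1250278 ]
```

```bash
python3 -m pendant '[0,-0.06,0,-0.08,0,0,0, 0,-0.12,0,-0.15,0,0,0, 0,-0.165,0,-0.21,0,0,0, 0,-0.165,0,-0.4,0,0,0, 0,-0.165,0,-0.65,0,0,0, 0,-0.165,0,-0.9,0,0,0, 0,-0.165,0,-0.9,0,0,0]'
python3 - <<'E'
from to import *
cur()
a=snap('scene');b=snap('side')
# tray corner-based measurement: blue mask
for nm,s in (('scene',a),('side',b)):
    h=cv2.cvtColor(s['img'],cv2.COLOR_RGB2HSV);m=cv2.inRange(h,(100,150,60),(125,255,255))
    m=cv2.morphologyEx(m,cv2.MORPH_CLOSE,np.ones((9,9)))
    for c in cv2.findContours(m,cv2.RETR_EXTERNAL,cv2.CHAIN_APPROX_SIMPLE)[0]:
        if 800<cv2.contourArea(c)<9000:
            ap=cv2.approxPolyDP(cv2.convexHull(c),6,True)[:,0];print(nm,cv2.contourArea(c),ap.tolist())
            print('  rim z.02:',[atz(s,*p,.02)[:2].round(3).tolist() for p in ap])
E
```

```text
clock: 18.6
tool_pos: [0.4983, 0.1714, 0.2493]
eef_rot: [0.038, 0.944, -0.012, 0.328]
contact_force: [0.4, -0.7, -0.7]
opening: 0.336
finger_force: 20.0
tcp [0.4983 0.1714 0.2493] q [-0.46  0.51 -0.35  2.4   1.94  0.68 -1.09] F [ 0.4 -0.7 -0.7] open 0.336 ff 20.0 t 18.6
scene 862.0 [[128, 287], [114, 313], [98, 316], [86, 304], [88, 294], [120, 281]]
  rim z.02: [[0.391, -0.563], [0.472, -0.604], [0.468, -0.645], [0.416, -0.675], [0.381, -0.669], [0.361, -0.583]]
scene 2121.5 [[222, 256], [241, 296], [193, 313], [177, 271]]
  rim z.02: [[0.36, -0.293], [0.527, -0.277], [0.541, -0.408], [0.376, -0.426]]
scene 2185.0 [[300, 254], [319, 292], [273, 308], [256, 265]]
  rim z.02: [[0.429, -0.075], [0.585, -0.075], [0.595, -0.208], [0.429, -0.209]]
scene 4987.5 [[541, 157], [639, 229], [639, 312], [569, 247]]
  rim z.02: [[0.235, 1.021], [0.705, 1.037], [0.962, 0.727], [0.687, 0.728]]
scene 4491.5 [[36, 317], [0, 222], [0, 135], [61, 257], [59, 310]]
  rim z.02: [[0.418, -0.802], [-0.042, -0.954], [-0.686, -1.049], [0.202, -0.748], [0.413, -0.744]]
scene 3574.0 [[358, 71], [371, 124], [299
[... 176 characters left out ...]
0]]
  rim z.02: [[-1.918, 2.312], [-0.209, 0.862], [-0.12, 0.735], [-0.223, 0.623], [-0.784, 0.911], [-1.955, 2.095]]
side 2660.5 [[465, 283], [479, 329], [421, 329], [412, 283]]
  rim z.02: [[0.514, -0.406], [0.35, -0.421], [0.335, -0.294], [0.498, -0.278]]
side 2188.5 [[333, 262], [383, 264], [383, 305], [329, 302]]
  rim z.02: [[0.564, -0.075], [0.57, -0.205], [0.406, -0.209], [0.402, -0.082]]
side 2313.0 [[265, 154], [581, 164], [593, 172], [546, 201], [330, 175]]
  rim z.02: [[1.195, 0.235], [1.225, -0.856], [1.167, -0.879], [0.952, -0.687], [1.056, -0.016]]
side 3423.5 [[0, 42], [41, 172], [14, 250], [0, 263]]
  rim z.02: [[2.583, 2.151], [0.971, 0.972], [0.519, 0.793], [0.459, 0.794]]
```

```bash
cat >> to.py <<'E'
TC=np.array([.437,-.351]);TY=.115
def tray(x,y,z): c,s=np.cos(TY),np.sin(TY);return np.array([TC[0]+c*x-s*y,TC[1]+s*x+c*y,z])
def place(z,x=-.015,y=-.029,tilt=38,dyaw=0):
    Rg=RT(tilt,yaw=TY+dyaw,tz=np.pi);kx=np.array([np.cos(TY+dyaw),np.sin(TY+dyaw),0])
    return tray(x,y,z)-.006*kx+.019*Rg[:,2],Rg
E
python3 - <<'E'
from to import *
a=snap('scene');b=snap('side');q0=r.get_state()['q']
print('orig key side head/tip',[atz(b,*p,.01)[:2].round(3).tolist() for p in ((431,306),(427,292))])
print('screwdriver',[atz(b,*p,.01)[:2].round(3).tolist() for p in ((389,312),(391,372))],'brown',atz(b,443,368,.01)[:2].round(3),'can',atz(a,220,358,0)[:2].round(3))
print('base edges: scene',[atz(a,*p,0)[:2].round(3).tolist() for p in ((241,296),(193,313))],'side',[atz(b,*p,0)[:2].round(3).tolist() for p in ((479,329),(421,329))])
for z in (.15,.03):
    P_=place(z);print(z,P_[0].round(3),'lowest',P_[0][2]-.009*abs(P_[1][2,0]))
    so=ik(*P_,q0,None,8,5);[print(x.tolist()) for x in so[:3]]
# dark head of original key in side+scene
for nm,s,(u,v) in (('side',b,(431,306)),('scene',a,(220,279))):
    im=s['img'][v-22:v+22,u-16:u+16].astype(int);m=(im.max(2)<60);ys,xs=np.nonzero(m);print(nm,len(xs),xs.mean()+u-16,ys.mean()+v-22,xs.min()+u-16,xs.max()+u-16,ys.min()+v-22,ys.max()+v-22)
E
```

```text
orig key side head/tip [[0.428, -0.322], [0.48, -0.314]]
screwdriver [[0.395, -0.224], [0.209, -0.231]] brown [ 0.233 -0.337] can [ 0.683 -0.37 ]
base edges: scene [[0.51, -0.275], [0.524, -0.409]] side [[0.373, -0.427], [0.357, -0.297]]
0.15 [ 0.431 -0.381  0.135] lowest 0.12948684240354136
[1.49, 0.98, -0.87, 2.12, 2.25, 0.13, 0.47]
[1.49, 0.98, -0.87, 2.12, 2.25, 0.13, 0.47]
[1.49, 0.98, -0.87, 2.12, 2.25, 0.13, 0.47]
0.03 [ 0.431 -0.381  0.015] lowest 0.009486842403541355
[1.5, 1.27, -0.87, 2.1, 2.52, 0.31, 0.4]
[1.5, 1.27, -0.87, 2.1, 2.52, 0.31, 0.4]
[1.5, 1.27, -0.87, 2.1, 2.52, 0.31, 0.4]
side 59 430.77966101694915 310.2542372881356 425 437 303 313
scene 86 219.24418604651163 275.45348837209303 206 235 257 299
```

```bash
sed -i 's/^TC=.*/TC=np.array([.440,-.352]);TY=.12/' to.py
python3 - <<'E'
from to import *
q0=r.get_state()['q']
for dy in (0,-.2,-.35,-.5):
  for z in (.2,.03):
    so=ik(*place(z,dyaw=dy),q0,None,10,6)
    u=[];[u.append(x) for x in so if not any(np.abs(x-y).max()<.15 for y in u)]
    print(dy,z,*[x.tolist() for x in u])
E
```

```text
0 0.2 [1.54, 0.92, -0.99, 2.1, 1.37, 0.16, 1.3]
0 0.03 [1.5, 1.26, -0.87, 2.09, 2.51, 0.3, 0.4]
-0.2 0.2 [1.5, 0.89, -0.96, 2.19, 2.28, 0.26, 0.19]
-0.2 0.03 [1.48, 1.28, -0.89, 2.18, 2.66, 0.53, 0.08]
-0.35 0.2 [1.46, 0.88, -0.98, 2.25, 2.36, 0.42, -0.06]
-0.35 0.03 [1.42, 1.27, -0.86, 2.24, 2.73, 0.69, -0.17]
-0.5 0.2 [1.39, 0.85, -0.95, 2.3, 2.41, 0.56, -0.3]
-0.5 0.03 [1.33, 1.25, -0.81, 2.29, 2.76, 0.84, -0.4]
```

Run:
```python
from to import *
cur();show(place(.2,dyaw=-.2),[1.5,.89,-.96,2.19,2.28,.26,.19],6)
```

```text
tcp [0.5005 0.17   0.2455] q [-0.46  0.52 -0.35  2.4   1.94  0.68 -1.09] F [0.2 0.4 0.1] open 0.336 ff 20.0 t 18.8
target [ 0.434 -0.383  0.185] [array([ 1.5 ,  0.89, -0.96,  2.19,  2.28,  0.26,  0.19])]
[-0.06, -0.55, 0.32, 0.02, 0.06, -0.02] [0.525 0.097 0.211]
[-0.07, -1.14, 0.55, 0.02, 0.11, -0.02] [0.539 0.007 0.186]
[-0.05, -1.76, 0.66, -0.0, 0.13, -0.02] [ 0.539 -0.087  0.169]
[0.01, -2.41, 0.66, -0.02, 0.11, -0.01] [ 0.524 -0.183  0.164]
[0.12, -3.09, 0.53, -0.03, 0.07, -0.0] [ 0.491 -0.283  0.169]
[0.3, -3.78, 0.25, -0.0, -0.0, -0.0] [ 0.435 -0.383  0.185]
direct (array([ 0.35 , -3.711,  0.236]), array([-0.002,  0.002, -0.002]))
```

```bash
python3 -m pendant '[0,0,0,-0.15,0,0,0, 0,0,-0.3,-0.2,0,0,0, 0,0.05,-0.6,-0.2,0,0,0, 0,0.09,-0.93,-0.2,0,0,0, 0,0.09,-0.93,-0.2,0,0,0]'
python3 -m pendant '[0,0.03,-0.3,0.03,0,0,0, 0,0.06,-0.6,0.06,0,0,0, 0,0.09,-0.93,0.1,0,0,0, 0,0.09,-0.93,0.1,0,0,0]'
python3 -m pendant '[0,0.03,-0.3,0.03,0,0,0, 0,0.06,-0.6,0.06,0,0,0, 0,0.09,-0.93,0.1,0,0,0, 0,0.09,-0.93,0.1,0,0,0]'
python3 - <<'E'
from to import *
cur();show(place(.12,dyaw=-.2),[1.5,.89,-.96,2.19,2.28,.26,.19],3)
E
```

```text
clock: 19.3
tool_pos: [0.4713, 0.0676, 0.2495]
eef_rot: [0.032, 0.947, -0.02, 0.32]
contact_force: [-1.0, 0.7, -1.1]
opening: 0.336
finger_force: 20.0
clock: 19.7
tool_pos: [0.4791, -0.0489, 0.2405]
eef_rot: [0.032, 0.949, -0.016, 0.313]
contact_force: [-0.3, 3.2, 1.7]
opening: 0.336
finger_force: 20.0
clock: 20.1
tool_pos: [0.4623, -0.1981, 0.2205]
eef_rot: [0.041, 0.949, -0.021, 0.311]
contact_force: [-0.5, 1.5, -1.3]
opening: 0.336
finger_force: 20.0
tcp [ 0.4623 -0.1981  0.2205] q [ 1.19  0.9  -1.42  2.48  2.    0.91 -0.12] F [-0.5  1.5 -1.3] open 0.336 ff 20.0 t 20.1
target [ 0.434 -0.383  0.105] [array([ 1.49,  1.08, -0.95,  2.21,  2.48,  0.42,  0.11])]
[0.02, -0.41, 0.25, -0.01, -0.01, 0.02] [ 0.479 -0.238  0.195]
[0.19, -0.89, 0.45, -0.01, -0.02, 0.02] [ 0.47  -0.31   0.155]
[0.56, -1.38, 0.61, -0.01, -0.02, -0.0] [ 0.433 -0.381  0.105]
direct (array([ 0.526, -1.233,  0.592]), array([-0.012, -0.019, -0.   ]))
```

```bash
python3 -m pendant '[0,0.02,-0.2,0.1,0,0,0, 0,0.02,-0.41,0.2,-0.01,-0.01,0.02, 0,0.1,-0.65,0.25,-0.01,-0.02,0.02, 0,0.19,-0.89,0.35,-0.01,-0.02,0.02, 0,0.19,-0.89,0.35,-0.01,-0.02,0.02, 0,0.19,-0.89,0.35,-0.01,-0.02,0.02]'
python3 - <<'E'
from to import *
cur();show(place(.12,dyaw=-.2),[1.5,.89,-.96,2.19,2.28,.26,.19],2)
E
```

```text
clock: 20.7
tool_pos: [0.4651, -0.3224, 0.1659]
eef_rot: [0.044, 0.943, -0.006, 0.329]
contact_force: [-0.0, 0.4, 0.2]
opening: 0.339
finger_force: 20.0
tcp [ 0.4651 -0.3224  0.1659] q [ 1.44  1.06 -1.27  2.3   2.12  0.67  0.22] F [-0.   0.4  0.2] open 0.339 ff 20.0 t 20.7
target [ 0.434 -0.383  0.105] [array([ 1.49,  1.08, -0.95,  2.21,  2.48,  0.42,  0.11])]
[0.17, -0.29, 0.13, 0.01, -0.01, -0.0] [ 0.461 -0.344  0.142]
[0.45, -0.56, 0.21, 0.01, 0.01, -0.01] [ 0.433 -0.381  0.105]
direct (array([ 0.38 , -0.428,  0.207]), array([ 0.006,  0.004, -0.011]))
```

```bash
python3 -m pendant '[0,0.17,-0.22,0.1,0,0,0, 0,0.38,-0.43,0.2,0.01,0,-0.01, 0,0.38,-0.43,0.2,0.01,0,-0.01, 0,0.38,-0.43,0.2,0.01,0,-0.01]'
python3 - <<'E'
from to import *
cur();w=snap('wrist')
h=cv2.cvtColor(w['img'],cv2.COLOR_RGB2HSV);m=cv2.inRange(h,(100,150,60),(125,255,255))
m=cv2.morphologyEx(m,cv2.MORPH_CLOSE,np.ones((5,5)))
for c in cv2.findContours(m,cv2.RETR_EXTERNAL,cv2.CHAIN_APPROX_SIMPLE)[0]:
    if cv2.contourArea(c)>3000:
        ap=cv2.approxPolyDP(cv2.convexHull(c),6,True)[:,0];print(cv2.contourArea(c),[(p.tolist(),atz(w,*p,.02)[:2].round(3).tolist()) for p in ap])
print('pred rim',[(np.round(proj(w,tray(x,y,.02))).tolist(),tray(x,y,0)[:2].round(3).tolist()) for x,y in((-.08,-.07),(-.08,.07),(.08,.07),(.08,-.07))])
show(place(.031,dyaw=-.2),[1.48,1.28,-.89,2.18,2.66,.53,.08],2)
E
```

```text
clock: 21.1
tool_pos: [0.4349, -0.3815, 0.1073]
eef_rot: [0.037, 0.943, -0.015, 0.329]
contact_force: [1.7, 0.7, 0.6]
opening: 0.335
finger_force: 20.0
tcp [ 0.4349 -0.3815  0.1073] q [ 1.54  1.18 -1.17  2.24  2.23  0.61  0.35] F [1.7 0.7 0.6] open 0.335 ff 20.0 t 21.1
7930.0 [([540, 280], [0.58, -0.208]), ([533, 261], [0.548, -0.225]), ([639, 105], [0.408, -0.23]), ([639, 276], [0.578, -0.133])]
65648.5 [([549, 0], [0.358, -0.29]), ([484, 233], [0.507, -0.273]), ([294, 253], [0.523, -0.409]), ([199, 56], [0.368, -0.428]), ([205, 32], [0.358, -0.423]), ([343, 0], [0.351, -0.367])]
pred rim [([194.0, 59.0], [0.369, -0.431]), ([550.0, -17.0], [0.352, -0.292]), ([482.0, 236.0], [0.511, -0.273]), ([292.0, 256.0], [0.528, -0.412])]
target [ 0.434 -0.383  0.016] [array([ 1.48,  1.28, -0.9 ,  2.18,  2.66,  0.53,  0.08])]
[0.21, -0.1, 0.25, 0.0, -0.0, 0.01] [ 0.444 -0.376  0.069]
[0.47, -0.15, 0.49, -0.0, 0.0, 0.0] [ 0.434 -0.382  0.016]
direct (array([ 0.391, -0.012,  0.476]), array([-0.002,  0.006,  0.003]))
```

```bash
python3 -m pendant '[0,0.1,0,0.12,0,0,0, 0,0.2,0,0.24,0,0,0, 0,0.3,-0.005,0.36,0,0,0, 0,0.38,-0.01,0.46,0,0.005,0, 0,0.385,-0.01,0.475,0,0.005,0, 0,0.39,-0.01,0.48,0,0.005,0, 0,0.39,-0.01,0.48,0,0.005,0]'
python3 - <<'E'
from to import *
cur();s=r.get_state();Rm=R.from_quat(s['eef_rot']).as_matrix();print('lowest',s['tool_pos'][2]-.009*abs(Rm[2,0]),'key pitch',np.degrees(np.arccos(-Rm[2,2])),'yaw side tilt',Rm[2,1])
print(goal(*place(.027,dyaw=-.2)))
E
```

```text
clock: 21.85
tool_pos: [0.4344, -0.3846, 0.0165]
eef_rot: [0.036, 0.944, -0.017, 0.326]
contact_force: [0.7, 0.0, -0.4]
opening: 0.338
finger_force: 20.0
tcp [ 0.4344 -0.3846  0.0165] q [ 1.53  1.38 -1.13  2.22  2.4   0.72  0.37] F [ 0.7  0.  -0.4] open 0.338 ff 20.0 t 21.85
lowest 0.010961070719045628 key pitch 38.151202533689904 yaw side tilt -0.0075176765883190055
(array([0.02 , 0.01 , 0.022]), array([-0.004,  0.002,  0.003]))
```

```bash
python3 -m pendant '[0,0.02,0.01,0.022,0,0,0, 0,0.02,0.01,0.022,0,0,0, 0.42,0.02,0.01,0.022,0,0,0, 0.42,0.02,0.01,0.022,0,0,0, 0.42,0.02,0.01,0.022,0,0,0, 0.42,0.02,0.01,0.022,0,0,0]'
python3 -m pendant '[0.42,-0.1,0,-0.15,0,0,0, 0.42,-0.2,0,-0.35,0,0,0, 0.42,-0.25,0,-0.6,0,0,0, 0.42,-0.25,0,-0.8,0,0,0, 0.42,-0.25,0,-0.8,0,0,0]'
python3 - <<'E'
from to import *
cur();w=snap('wrist','w10.png');print(proj(w,tray(-.015,-.029,.01)))
g=cv2.cvtColor(w['img'],cv2.COLOR_RGB2GRAY);h=cv2.cvtColor(w['img'],cv2.COLOR_RGB2HSV)
m=((w['img'].max(2)<75)*255).astype(np.uint8)
n_,lab,st,ce=cv2.connectedComponentsWithStats(m)
for i in range(1,n_):
    if 300<st[i,4]<8000:
        c=np.argwhere(lab==i)[:,::-1].astype(np.float32);rc=cv2.minAreaRect(c);print(st[i].tolist(),ce[i].round(),[np.round(v) if np.isscalar(v) else np.round(v).tolist() for v in rc],atz(w,*ce[i],.014).round(3))
T=lambda p:(lambda d:(np.cos(TY)*d[0]+np.sin(TY)*d[1],-np.sin(TY)*d[0]+np.cos(TY)*d[1]))(np.array(p)[:2]-TC)
E
```

```text
clock: 22.45
tool_pos: [0.4332, -0.3837, 0.0105]
eef_rot: [0.037, 0.945, -0.017, 0.326]
contact_force: [-0.7, -0.7, 1.0]
opening: 0.422
finger_force: 0.5
clock: 22.95
tool_pos: [0.3875, -0.3792, 0.1302]
eef_rot: [0.037, 0.945, -0.018, 0.325]
contact_force: [0.6, 0.1, -0.5]
opening: 0.418
finger_force: 0.0
tcp [ 0.3875 -0.3792  0.1302] q [ 1.63  1.11 -1.18  2.31  2.21  0.57  0.36] F [ 0.6  0.1 -0.5] open 0.418 ff 0.0 t 22.95
(np.float64(322.48188656013207), np.float64(177.75982308519653))
[392, 136, 47, 56, 1600] [415. 160.] [[416.0, 164.0], [52.0, 47.0], np.float64(84.0)] [ 0.413 -0.32   0.014]
[302, 148, 43, 49, 893] [315. 165.] [[323.0, 172.0], [48.0, 42.0], np.float64(90.0)] [ 0.412 -0.386  0.014]
[0, 258, 23, 37, 559] [  9. 276.] [[6.0, 277.0], [26.0, 29.0], np.float64(25.0)] [ 0.539 -0.702  0.014]
```

Run:
```python
from keyfit import *
w=snap('wrist');g=dark(w)
for p,ya in (((-.015,-.029),TY-.2),((-.02,.034),TY+.05)):
    print('pred',pred(w,tray(*p,.01),ya))
m=(w['img'].max(2)<85).astype(np.uint8);n_,lab,st,ce=cv2.connectedComponentsWithStats(m)
for i in range(1,n_):
    if st[i,4]>300 and st[i,0]>280 and st[i,1]<220: print(st[i].tolist())
# blade: light/grey low-saturation pixels in the tray beyond heads
h=cv2.cvtColor(w['img'],cv2.COLOR_RGB2HSV);bl=((h[:,:,1]<90)&(h[:,:,2]>90)).astype(np.uint8);bl[:195]=0;bl[262:]=0;bl[:,:290]=0;bl[:,480:]=0
n_,lab,st,ce=cv2.connectedComponentsWithStats(bl)
for i in range(1,n_):
    if st[i,4]>60: print('blade',st[i].tolist(),ce[i].round())
sd=snap('side');sc=snap('scene')
for nm,s in(('side',sd),('scene',sc)):
    for p in ((-.015,-.029),(-.02,.034)):
        u,v=np.round(proj(s,tray(*p,.01))).astype(int);im=s['img'][v-14:v+15,u-14:u+15].astype(int);ys,xs=np.nonzero(im.max(2)<70);print(nm,u,v,len(xs),xs.mean().round(1)+u-14,ys.mean().round(1)+v-14,np.round(atz(s,xs.mean()+u-14,ys.mean()+v-14,.012),3))
```

```text
pred (array([299.9, 149.5]), array([346.1, 204.8]), array([322.7, 232.8]))
pred (array([387.4, 124.2]), array([439.6, 191.7]), array([418.5, 218.9]))
[393, 137, 48, 56, 1673]
[302, 149, 45, 50, 1105]
blade [412, 195, 12, 31, 332] [418. 209.]
blade [318, 198, 11, 34, 343] [323. 214.]
side 458 308 79 457.8 311.0 [ 0.415 -0.382  0.012]
side 431 309 140 427.7 303.9 [ 0.432 -0.314  0.012]
scene 196 283 91 194.9 280.7 [ 0.422 -0.385  0.012]
scene 217 274 111 216.3 272.1 [ 0.41  -0.321  0.012]
```

The key lies flat on the tray floor: its head box and blade tip match the flat prediction to a few pixels, and the original key is untouched. Next I go back to the hood handle.

Run:
```python
from to import *
T=(np.array([.5755,.166,.40]),RT(0,tz=3*np.pi/2))
show(T,[-.13,.55,-.41,1.44,.23,1.19,-.66],12)
q0=r.get_state()['q'];q1=np.array([-.13,.5,-.41,1.44,.23,1.19,-.66])
for k in range(0,13,2): print(k,fk(q0+(q1-q0)*k/12)[:3,2].round(2))
```

```text
target [0.576 0.166 0.4  ] [array([-0.11,  0.52, -0.44,  1.41,  0.23,  1.26, -0.66])]
[-0.07, -0.05, 0.18, 0.04, 0.07, 0.08] [ 0.425 -0.369  0.12 ]
[-0.18, -0.06, 0.3, 0.09, 0.13, 0.16] [ 0.449 -0.373  0.116]
[-0.33, -0.02, 0.38, 0.15, 0.18, 0.24] [ 0.474 -0.369  0.12 ]
[-0.51, 0.08, 0.41, 0.21, 0.21, 0.32] [ 0.5   -0.355  0.134]
[-0.72, 0.26, 0.4, 0.26, 0.22, 0.4] [ 0.526 -0.33   0.154]
[-0.94, 0.52, 0.35, 0.31, 0.23, 0.49] [ 0.551 -0.293  0.179]
[-1.16, 0.87, 0.27, 0.35, 0.23, 0.57] [ 0.573 -0.243  0.209]
[-1.36, 1.29, 0.15, 0.37, 0.22, 0.66] [ 0.591 -0.18   0.241]
[-1.53, 1.79, -0.01, 0.38, 0.23, 0.74] [ 0.603 -0.106  0.276]
[-1.67, 2.34, -0.23, 0.37, 0.25, 0.83] [ 0.605 -0.023  0.314]
[-1.76, 2.95, -0.51, 0.35, 0.28, 0.9] [0.597 0.069 0.355]
[-1.79, 3.57, -0.88, 0.33, 0.33, 0.97] [0.575 0.165 0.402]
direct (array([-1.875,  3.714, -0.871]), array([0.33 , 0.332, 0.967]))
0 [ 0.61 -0.05 -0.79]
2 [ 0.41 -0.14 -0.9 ]
4 [ 0.24 -0.24 -0.94]
6 [ 0.13 -0.29 -0.95]
8 [ 0.08 -0.28 -0.96]
10 [ 0.06 -0.18 -0.98]
12 [ 0.06  0.01 -1.  ]
```

```bash
python3 -m pendant '[0.4,-0.15,0,-0.2,0.04,0.07,0.08, 0.4,-0.3,0,-0.35,0.09,0.13,0.16, 0.4,-0.5,0,-0.45,0.15,0.18,0.24, 0.4,-0.7,0.08,-0.45,0.21,0.21,0.32, 0.4,-0.85,0.2,-0.4,0.26,0.22,0.4, 0.4,-1,0.4,-0.4,0.31,0.23,0.49, 0.4,-1,0.4,-0.4,0.31,0.23,0.49]'
python3 - <<'E'
from to import *
cur();T=(np.array([.5755,.166,.40]),RT(0,tz=3*np.pi/2))
show(T,[-.13,.55,-.41,1.44,.23,1.19,-.66],6)
E
```

```text
clock: 23.85
tool_pos: [0.4807, -0.3185, 0.2691]
eef_rot: [0.437, 0.884, -0.101, 0.13]
contact_force: [0.8, -0.3, 0.0]
opening: 0.399
finger_force: 0.0
tcp [ 0.4807 -0.3185  0.2691] q [ 0.96  0.64 -0.96  1.93  1.08  0.92  0.07] F [ 0.8 -0.3  0. ] open 0.399 ff 0.0 t 23.85
target [0.576 0.166 0.4  ] [array([-0.11,  0.52, -0.44,  1.41,  0.23,  1.26, -0.66])]
[0.11, 0.39, -0.15, 0.01, 0.03, 0.09] [ 0.522 -0.257  0.284]
[0.29, 0.8, -0.35, 0.02, 0.05, 0.18] [ 0.551 -0.191  0.3  ]
[0.54, 1.22, -0.6, 0.03, 0.08, 0.27] [ 0.574 -0.115  0.32 ]
[0.87, 1.62, -0.9, 0.03, 0.12, 0.34] [ 0.587 -0.028  0.343]
[1.28, 1.99, -1.26, 0.03, 0.16, 0.41] [0.588 0.066 0.37 ]
[1.75, 2.31, -1.66, 0.03, 0.21, 0.47] [0.575 0.165 0.402]
direct (array([ 1.764,  2.379, -1.681]), array([0.037, 0.213, 0.469]))
```

```bash
python3 -m pendant '[0.35,0.11,0.39,-0.3,0.01,0.03,0.09, 0.35,0.2,0.6,-0.5,0.02,0.05,0.18, 0.35,0.3,0.8,-0.65,0.02,0.05,0.25, 0.35,0.4,1,-0.8,0.03,0.07,0.27, 0.35,0.4,1,-0.8,0.03,0.07,0.27, 0.35,0.4,1,-0.8,0.03,0.07,0.27]'
python3 - <<'E'
from to import *
cur();T=(np.array([.5755,.166,.40]),RT(0,tz=3*np.pi/2))
show(T,[-.13,.55,-.41,1.44,.23,1.19,-.66],3)
E
```

```text
clock: 24.45
tool_pos: [0.5447, -0.1539, 0.3499]
eef_rot: [0.621, 0.776, -0.071, 0.088]
contact_force: [-1.0, -1.5, -0.2]
opening: 0.349
finger_force: 0.0
tcp [ 0.5447 -0.1539  0.3499] q [ 0.63  0.58 -0.94  1.67  0.74  1.22 -0.32] F [-1.  -1.5 -0.2] open 0.349 ff 0.0 t 24.45
target [0.576 0.166 0.4  ] [array([-0.11,  0.52, -0.44,  1.41,  0.23,  1.26, -0.66])]
[0.57, 0.27, -0.19, 0.01, 0.04, 0.07] [ 0.57  -0.053  0.361]
[1.2, 0.48, -0.44, 0.02, 0.09, 0.14] [0.579 0.053 0.377]
[1.89, 0.62, -0.77, 0.02, 0.14, 0.2] [0.575 0.165 0.402]
direct (array([ 1.909,  0.666, -0.783]), array([0.022, 0.143, 0.197]))
```

```bash
python3 -m pendant '[0.35,0.3,0.1,-0.25,0.01,0.04,0.07, 0.35,0.6,0.2,-0.45,0.02,0.09,0.14, 0.35,0.95,0.33,-0.5,0.02,0.14,0.2, 0.35,0.95,0.33,-0.5,0.02,0.14,0.2, 0.35,0.95,0.33,-0.5,0.02,0.14,0.2]'
python3 - <<'E'
from to import *
cur();print(goal(np.array([.5755,.166,.40]),RT(0,tz=3*np.pi/2)));w=snap('wrist')
E
```

```text
clock: 24.95
tool_pos: [0.5582, 0.0086, 0.3904]
eef_rot: [0.74, 0.673, -0.001, 0.002]
contact_force: [-0.5, -0.6, -0.6]
opening: 0.351
finger_force: 0.0
tcp [0.5582 0.0086 0.3904] q [ 0.44  0.57 -0.95  1.52  0.48  1.3  -0.66] F [-0.5 -0.6 -0.6] open 0.351 ff 0.0 t 24.95
(array([ 1.055,  0.015, -0.068]), array([ 0.002,  0.003, -0.003]))
```

```bash
python3 -m pendant '[0.35,0.33,0,-0.06,0,0,0, 0.35,0.66,0.01,-0.07,0,0,0, 0.35,1,0.015,-0.07,0,0,0, 0.35,1,0.015,-0.07,0,0,0, 0.35,1,0.015,-0.07,0,0,0]'
python3 - <<'E'
from to import *
cur();w=snap('wrist');g=cv2.cvtColor(w['img'],cv2.COLOR_RGB2GRAY)
for h in (1.15,1.2,1.25): print(h,[np.round(proj(w,hp(h,y=y))).tolist() for y in (-50,0,50)])
for rr in (200,240,280): print(rr,'from 270 step3',' '.join(str(v) for v in g[rr,270:400:3]))
print(goal(np.array([.5755,.1664,.3099]),RT(0,tz=3*np.pi/2)))
E
```

```text
clock: 25.5
tool_pos: [0.5758, 0.1549, 0.4001]
eef_rot: [0.741, 0.672, -0.002, 0.004]
contact_force: [0.9, -1.4, -0.8]
opening: 0.348
finger_force: 0.0
tcp [0.5758 0.1549 0.4001] q [ 0.14  0.62 -0.92  1.39  0.5   1.38 -0.89] F [ 0.9 -1.4 -0.8] open 0.348 ff 0.0 t 25.5
1.15 [[312.0, 305.0], [311.0, 233.0], [310.0, 151.0]]
1.2 [[324.0, 308.0], [324.0, 235.0], [323.0, 151.0]]
1.25 [[337.0, 311.0], [337.0, 236.0], [338.0, 152.0]]
200 from 270 step3 154 142 142 143 143 143 146 145 143 145 45 42 45 34 43 54 86 63 58 60 248 248 247 246 247 247 249 248 248 247 246 50 49 34 112 157 235 237 238 237 239 239 122 45
240 from 270 step3 157 148 146 146 145 142 115 117 116 113 75 51 52 44 54 62 82 71 67 74 221 221 222 223 224 223 223 225 224 226 164 48 46 36 173 172 174 170 172 171 173 124 42 46
280 from 270 step3 154 143 142 143 143 143 142 143 142 142 136 57 60 56 61 67 78 71 70 80 218 218 184 190 218 221 176 172 176 233 44 44 31 130 156 156 156 159 161 166 133 29 140 233
(array([ 0.091, -0.016,  0.601]), array([ 0.002,  0.005, -0.006]))
```

```bash
python3 -m pendant '[0.35,0.08,-0.016,0.2,0,0,0, 0.35,0.08,-0.016,0.4,0,0,0, 0.35,0.08,-0.016,0.52,0,0,0, 0.35,0.08,-0.016,0.6,0,0,0, 0.35,0.08,-0.016,0.6,0,0,0]'
python3 -m pendant '[0,0,0,0,0,0,0, 0,0,0,0,0,0,0, 0,0,0,0,0,0,0, 0,0,0,0,0,0,0]' 25
python3 - <<'E'
from to import *
cur();p=r.get_state()['tool_pos']
c=min(np.linspace(.8,1.4,241),key=lambda h:abs(hpose(h,0)[0][0]-p[0]));e=p-hpose(c,0)[0];print(c,e)
for h in (1.1,1.0,.9,.8,.7,.6,.5,.4,.3,.2,.1,0): print(h,goal(hpose(h,0)[0]+[0,0,.004],RT(0,tz=3*np.pi/2))[0])
E
```

```text
clock: 26.05
tool_pos: [0.5749, 0.1646, 0.3096]
eef_rot: [0.742, 0.67, -0.002, 0.004]
contact_force: [0.6, -0.8, -0.0]
opening: 0.351
finger_force: 0.0
clock: 26.45
tool_pos: [0.5752, 0.1681, 0.3124]
eef_rot: [0.741, 0.671, 0.0, 0.004]
contact_force: [-0.4, -0.7, 2.7]
opening: 0.126
finger_force: 25.0
tcp [0.5752 0.1681 0.3124] q [ 0.11  0.69 -0.88  1.53  0.57  1.19 -0.98] F [-0.4 -0.7  2.7] open 0.126 ff 25.0 t 26.45
1.185 [-0.00017582  0.00285961  0.00825777]
1.1 [-0.019 -0.085  0.079]
1.0 [-0.02  -0.182  0.148]
0.9 [-0.02  -0.272  0.226]
0.8 [-0.02  -0.354  0.313]
0.7 [-0.02  -0.427  0.407]
0.6 [-0.02  -0.49   0.509]
0.5 [-0.02  -0.542  0.616]
0.4 [-0.02  -0.584  0.727]
0.3 [-0.02  -0.614  0.843]
0.2 [-0.019 -0.632  0.961]
0.1 [-0.019 -0.639  1.08 ]
0 [-0.018 -0.634  1.199]
```

```bash
python3 -m pendant '[0,0,-0.09,0.065,0,0,0, 0,0,-0.18,0.135,0,0,0, 0,0,-0.27,0.21,0,0,0, 0,0,-0.355,0.3,0,0,0, 0,0,-0.39,0.345,0,0,0, 0,0,-0.43,0.395,0,0,0, 0,0,-0.49,0.495,0,0,0, 0,0,-0.54,0.6,0,0,0, 0,0,-0.585,0.715,0,0,0, 0,0,-0.6,0.77,0,0,0, 0,0,-0.615,0.82,0,0,0, 0,0,-0.615,0.82,0,0,0]'
python3 - <<'E'
from to import *
cur()
for h in (.3,.25,.2,.1,0,-.05): print(h,goal(hpose(h,0)[0]+[0,0,.006],RT(0,tz=3*np.pi/2))[0])
E
```

```text
clock: 27.65
tool_pos: [0.4838, 0.1771, 0.1875]
eef_rot: [0.741, 0.672, 0.0, 0.003]
contact_force: [-0.1, 2.9, -1.1]
opening: 0.129
finger_force: 25.0
tcp [0.4838 0.1771 0.1875] q [ 0.03  0.73 -0.79  1.93  0.73  0.8  -1.28] F [-0.1  2.9 -1.1] open 0.129 ff 25.0 t 27.65
0.3 [-0.023  0.004  0.001]
0.25 [-0.023 -0.007  0.059]
0.2 [-0.023 -0.015  0.118]
0.1 [-0.022 -0.021  0.237]
0 [-0.022 -0.016  0.357]
-0.05 [-0.022 -0.008  0.416]
```

```bash
python3 -m pendant '[0,0,-0.007,0.06,0,0,0, 0,0,-0.015,0.12,0,0,0, 0,0,-0.02,0.18,0,0,0, 0,0,-0.02,0.24,0,0,0, 0,0,-0.02,0.3,0,0,0, 0,0,-0.016,0.36,0,0,0, 0,0,-0.016,0.36,0,0,0]' 45
python3 -m pendant '[0,0,0,0.02,0,0,0, 0,0,0,0.04,0,0,0, 0,0,0,0.04,0,0,0]'
python3 - <<'E'
from to import *
cur();print('shut model tcp',hpose(0,0)[0]+[0,0,.006])
E
```

```text
clock: 28.35
tool_pos: [0.4803, 0.1786, 0.1373]
eef_rot: [0.74, 0.672, 0.001, 0.004]
contact_force: [-11.4, 0.5, 29.4]
opening: 0.097
finger_force: 42.1
clock: 28.65
tool_pos: [0.4805, 0.1786, 0.1286]
eef_rot: [0.74, 0.672, 0.001, 0.002]
contact_force: [-5.9, 5.0, 3.4]
opening: 0.098
finger_force: 44.1
tcp [0.4805 0.1786 0.1286] q [-0.03  0.81 -0.7   1.99  0.86  0.67 -1.39] F [-5.9  5.   3.4] open 0.098 ff 44.1 t 28.65
shut model tcp [0.48142618 0.17386007 0.134     ]
```

```bash
python3 -m pendant '[0.35,0,0,0,0,0,0, 0.35,0,0,0,0,0,0, 0.35,0,0,-0.2,0,0,0, 0.35,0,0,-0.5,0,0,0, 0.35,0,0,-0.9,0,0,0, 0.35,0,0,-0.9,0,0,0]'
python3 - <<'E'
from to import *
cur();w=snap('wrist');a=snap('scene','s11.png');g=cv2.cvtColor(w['img'],cv2.COLOR_RGB2GRAY)
for h in (0,.13,.26): print(h,[np.round(proj(w,hp(h,y=y))).tolist() for y in (-50,0,50)],'scene',[np.round(proj(a,hp(h,y=y))).tolist() for y in (-50,50)],np.round([proj(a,hp(h,x=-138,z=0,y=y)) for y in (-100,100)]).tolist())
for rr in (200,240,280): print(rr,'from 270 step3',' '.join(str(v) for v in g[rr,270:400:3]))
for c in (318,):print('col',' '.join(str(v) for v in g[120:360:5,c]))
i0=cv2.imread('pics/scene.png').astype(int);d=np.abs(i0-a['img'][:,:,::-1].astype(int)).max(2)
for v in range(195,270,5): print(v,''.join('#' if d[v:v+5,u:u+4].mean()>20 else '.' for u in range(330,490,4)))
E
```

```text
clock: 29.25
tool_pos: [0.4834, 0.1783, 0.2676]
eef_rot: [0.742, 0.671, 0.004, 0.005]
contact_force: [0.6, 0.7, 0.7]
opening: 0.348
finger_force: 0.0
tcp [0.4834 0.1783 0.2676] q [ 0.09  0.62 -0.88  1.85  0.6   0.95 -1.17] F [0.6 0.7 0.7] open 0.348 ff 0.0 t 29.25
0 [[319.0, 300.0], [318.0, 238.0], [318.0, 170.0]] scene [[372.0, 216.0], [405.0, 211.0]] [[361.0, 223.0], [428.0, 212.0]]
0.13 [[318.0, 314.0], [317.0, 248.0], [316.0, 174.0]] scene [[373.0, 210.0], [406.0, 204.0]] [[362.0, 219.0], [429.0, 207.0]]
0.26 [[322.0, 331.0], [321.0, 259.0], [320.0, 179.0]] scene [[374.0, 204.0], [407.0, 198.0]] [[363.0, 214.0], [431.0, 203.0]]
200 from 270 step3 163 164 162 35 83 82 82 82 81 83 83 83 33 40 55 62 46 43 70 166 164 165 167 166 165 165 164 145 143 144 138 37 87 89 117 67 65 67 66 62 187 223 224 223
240 from 270 step3 164 164 162 79 50 84 83 84 84 85 83 85 40 45 55 67 55 50 78 164 162 164 163 162 163 164 166 143 143 141 127 68 84 118 24 59 60 60 58 62 224 223 217 181
280 from 270 step3 161 162 162 162 163 151 148 162 163 163 164 165 122 55 62 69 63 60 163 164 164 163 162 162 164 164 
[... 204 characters left out ...]
1 160 162 160 156 160 147
195 ........................................
200 ........................................
205 .................##.....................
210 ..........##.#########.##...............
215 ..........################..............
220 .....###########.........##.............
225 .....###.#........###.....#.............
230 ...........##..####.....................
235 .................##.....................
240 ........................................
245 ........................................
250 ........................................
255 ........................................
260 ........................................
265 ........................................
```

Run:
```python
from to import *
a=cv2.imread('pics/s11.png');b=cv2.imread('pics/scene.png')
for nm,(u0,u1,v0,v1) in dict(handle=(368,412,206,222),framefront=(358,372,218,236),frameright=(425,436,206,222),base=(372,440,255,300),knob=(350,360,218,232)).items():
    t=b[v0:v1,u0:u1];S=a[v0-14:v1+8,u0-6:u1+6]
    up=lambda i:cv2.resize(i,None,fx=4,fy=4,interpolation=cv2.INTER_CUBIC)
    m=cv2.matchTemplate(up(S),up(t),cv2.TM_CCOEFF_NORMED);_,mx_,_,l=cv2.minMaxLoc(m);print(nm,round(mx_,3),'shift',l[0]/4-6,l[1]/4-14)
```

```text
handle 0.938 shift 0.0 -1.25
framefront 0.97 shift 0.0 -1.0
frameright 0.899 shift 0.5 -0.5
base 0.997 shift 0.0 0.0
knob 0.666 shift -1.0 0.0
```

The handle still sits about 1.2 px high, roughly 0.027 rad, so the hood may not be clicked. I press again from above with the fingers shut.

```bash
python3 -m pendant '[0,0,0,0,0,0,0, 0,0,0,0.2,0,0,0, 0,0,0,0.4,0,0,0, 0,0,0,0.6,0,0,0, 0,0,0,0.68,0,0,0, 0,0,0,0.7,0,0,0, 0,0,0,0.7,0,0,0]'
python3 -m pendant '[0,0,0,0.04,0,0,0, 0,0,0,0.06,0,0,0, 0,0,0,0.06,0,0,0]'
python3 -m pendant '[0,0,0,0.03,0,0,0, 0,0,0,0.03,0,0,0]'
```

```text
clock: 30.05
tool_pos: [0.4812, 0.1766, 0.1577]
eef_rot: [0.741, 0.672, -0.0, 0.003]
contact_force: [0.7, -0.3, -0.6]
opening: 0.004
finger_force: 0.0
clock: 30.35
tool_pos: [0.4824, 0.1775, 0.1526]
eef_rot: [0.741, 0.672, 0.002, 0.005]
contact_force: [-5.1, -3.9, 26.5]
opening: 0.006
finger_force: 13.3
clock: 30.55
tool_pos: [0.4825, 0.1776, 0.1517]
eef_rot: [0.741, 0.672, 0.003, 0.007]
contact_force: [-11.9, -8.4, 61.5]
opening: 0.013
finger_force: 30.3
```

```bash
python3 -m pendant '[0,0,0,-0.2,0,0,0, 0,0,0,-0.5,0,0,0, 0,0,0,-0.9,0,0,0, 0,0,-0.3,-1,0,0,0, 0,0,-0.6,-1,0,0,0, 0,0,-0.6,-1,0,0,0]'
python3 - <<'E'
from to import *
cur();A=snap('scene','s12.png');a=cv2.imread('pics/s12.png');b=cv2.imread('pics/scene.png')
for nm,(u0,u1,v0,v1) in dict(handle=(368,412,206,222),framefront=(358,372,218,236),frameright=(425,436,206,222),base=(372,440,255,300),knob=(350,360,218,232)).items():
    t=b[v0:v1,u0:u1];S=a[v0-14:v1+8,u0-6:u1+6]
    up=lambda i:cv2.resize(i,None,fx=4,fy=4,interpolation=cv2.INTER_CUBIC)
    m=cv2.matchTemplate(up(S),up(t),cv2.TM_CCOEFF_NORMED);_,mx_,_,l=cv2.minMaxLoc(m);print(nm,round(mx_,3),'shift',l[0]/4-6,l[1]/4-14)
for i,n_ in((b,'before'),(a,'now')):
    h=cv2.cvtColor(i,cv2.COLOR_BGR2HSV);m=cv2.inRange(h,(3,150,120),(18,255,255));m[:,:345]=0;m[:,366:]=0;m[:212]=0;m[236:]=0;ys,xs=np.nonzero(m);print(n_,len(xs),xs.mean(),ys.mean(),xs.min(),xs.max(),ys.min(),ys.max())
for p in ((-.015,-.029),(-.02,.034)):
    u,v=np.round(proj(A,tray(*p,.01))).astype(int);im=A['img'][v-14:v+15,u-14:u+15].astype(int);ys,xs=np.nonzero(im.max(2)<70);print(u,v,len(xs),xs.mean().round(1)+u-14,ys.mean().round(1)+v-14)
E
```

```text
clock: 31.15
tool_pos: [0.3858, 0.1861, 0.2953]
eef_rot: [0.738, 0.674, -0.001, 0.005]
contact_force: [1.0, 0.1, 0.5]
opening: 0.001
finger_force: 0.0
tcp [0.3858 0.1861 0.2953] q [ 0.08  0.48 -0.96  2.02  0.51  0.9  -1.25] F [1.  0.1 0.5] open 0.001 ff 0.0 t 31.15
handle 0.998 shift 0.0 0.0
framefront 0.999 shift 0.0 0.0
frameright 0.999 shift 0.0 0.0
base 0.997 shift 0.0 0.0
knob 0.992 shift 0.0 0.0
before 43 355.90697674418607 223.7906976744186 351 359 220 228
now 42 356.2142857142857 223.92857142857142 351 359 220 228
196 283 93 194.9 280.7
217 274 111 216.3 272.1
```

The handle, hood frame and knob now match the starting picture with zero shift, so the hood is latched and the knob is at rest. Both keys lie in the customer's tray and the arm is clear, so I hand in the job.

```bash
python3 -c "
from plant import r
print(r.finish_job())"
```

```text
the job is handed in; nothing more can be done
None
```

The job is handed in at about 31 s of 72: my last camera check showed the new key flat in the customer's tray beside the original, the hood shut and latched, the knob at rest and the arm clear; no verdict came back.

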